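# Change the specials slates in the lever arch file

### The arm

A 6-joint arm with a two-finger parallel gripper is mounted at the origin on a cart in front of the work surface, level with it; the furniture and walls round the work are solid. World frame = base frame: x ahead of the robot, y to its left, z up, the work surface at z = 0. Lengths are in m, angles in degrees, forces in N, time in s.
With the tool pointing down it reaches from about 0.4 to 0.825 m from the base axis. Payload 7 kg.
Tool frame: the origin (TCP) lies midway between the tips of the shut fingers; the grasp point (between the pads) lies r.hold_point_z behind it (r.hold_point_z is the distance from the TCP to the grasp point, in m); z points along the fingers, x is the direction in which the jaws open and shut, and the axes are right-handed (so a half turn about z gives the same grasp; the last joint's range is limited). The gripper opens to 88 mm and grips with 3 to 60 N. Pads are 19 mm wide; open, the fingers measure 130 mm over their backs; the gripper's body (78 mm by 193 mm) begins 47 mm behind the grasp point.
Start: joints at [-47.836, 20.546, 0.682, 0, -70.136, -16.507], TCP at [0.292, -0.608, 0.227] pointing down, gripper open.
Joint ranges: [-176.03, 176.03], [-82.01, 121.73], [-58.28, 71.71], [-173.87, 95.51], [-174.79, -0.11], [-173.66, 173.66]. Speed limits (degrees/s): [136.94, 136.94, 172.46, 180, 180, 180].

### API

Orientations are given as [roll, pitch, yaw] about the fixed x, y, z axes, in that order (R = Rz(yaw) Ry(pitch) Rx(roll)).
In Python, from plant import get_state, viewer, close_job, r gives the robot as it stands.
- The arm moves only by the tool apply_moves, never from a script. Its argument "plan" is a list of rows, each a list of 3 entries, a list of its own where there are three numbers: the closure in counts, from 0 (fully open) to 255 (shut), then the shift along the tool's x, y, z in units of 50 mm (1.0 is 50 mm), then the turn about the tool's z in units of 6 degrees (1.0 is 6 degrees). A call has 1 to 12 rows; each row shifts and turns the commanded pose from where the row before left it, along the tool's axes as they then stand; what a row does not reach is not made up. A row lasts 1/8 s, in which the tool goes at most 62.5 mm and 10.7 degrees, less where a joint would pass 70% of its speed; a pose out of reach is approached as far as the arm can. A call is refused whole if a number of a shift passes 1 or a number of a turn 1, either way. A call with a gripper value outside its range is refused whole. The fingers move at their own pace and stop on an object; "squeeze" is the grip in N (left out, the last holds). Time passes only in rows, so rows that do not move let the fingers close. It gives the time, the measured TCP pose, the force and the opening at its end, in the units of the state.
- get_state(): the state, without advancing time (a new reading comes with each control period).
- viewer.capture(name): name is "side" or "top" or "wrist"; returns a dict with "frame" (480x640x3 uint8, blue, green, red), "K" (3x3 intrinsics, pixels), "D" ([k1, k2, p1, p2, k3] as OpenCV has them; the pictures are not rectified), "R" (3x3) and "t" (3): a world point X has camera coordinates R X + t; the wrist camera has in their place "mount" (4x4, takes a point from camera to tool coordinates, whose origin is the TCP and whose axes are the tool frame's). Camera axes: x right, y down, z forward; pixel columns grow to the right and rows downward; lengths in m; the calibration is good to about 2 mm. A picture is of the moment at which its call begins: read the wrist's pose just before it. There is no depth.
- close_job(): hands the job in, once; it reports no verdict.
The state is a dict: "time_s": time; "joints": joint angles; "qd": joint speeds; "joint_torque": joint torques, N m; "tcp_pos": TCP position; "eef_rot": TCP orientation; "contact_force": force on the tool from outside, world axes, zero at the start; "moment": the same for the moment, N m; "gripper_width": finger opening in m.
Only numpy, scipy, OpenCV 4.12 (cv2) and the standard library are available. Lean on these libraries where they do the work, as an engineer would, in place of code of your own. Each camera call takes 0.05 s, during which the arm holds its last target.

### The job

Change the specials slates kept in the lever arch file: lift its lever until the rings spring wide open, take off all the dark-framed old slates and lay them flat in the grey tray, hang the pale-framed new slates lying on the counter flat on the file's posts, then press the lever fully down to shut the rings. The slates are brittle, so hold them lightly and set them down rather than dropping or pressing them, and leave the shakers and the syrup jug where they are.

Things in the scene. Friction and masses are not known exactly. Their poses are not given: they have to be found in the camera images.
- file: Blue lever arch file plate, 205 x 205 x 5 mm, fixed. Origin on the counter; x points away from the robot, to the ring mechanism; plate x -88 to +117, y +-102 mm. Steel posts 6 mm thick, tops 44 mm above the counter, at x = +45, y = +68 +-14 mm (left pair) and -68 +-14 mm (right pair).
- place_left (a point): Left place: where the origin of a slate belongs that lies alone on the file (on the base plate, 5 mm above the counter) with its windows round the left pair of posts and its x axis along the file's. At the start an old slate lies here, perhaps a second on top of it. x -8, y +68 mm in the file's frame.
- place_right (a point): Right place: where the origin of a slate belongs that lies alone on the file (on the base plate, 5 mm above the counter) with its windows round the right pair of posts and its x axis along the file's. At the start an old slate lies here, perhaps a second on top of it. x -8, y -68 mm in the file's frame.
- lever_tip (a point): Middle of the lever's red handle (34 mm long, 16 mm wide across y, 11 mm thick), 95 mm from the lever's hinge, which lies along the file's y axis at x = +80, y = 0, z = 44 mm in its frame. Shut, the lever is level and points along the file's -x, the handle midway between the two places; raised, it stands 140 mm high.
- lever (a joint): Lever angle in rad: 0 pressed down (rings shut), 1.15 fully raised (rings open). A snap spring holds it at either end with about 3 N at the handle and drives it to the nearer end; it changes over at about 0.58.
- rings (a joint): Angle of the four steel ring arches, moved by the lever: 0 shut (they close over the post tops, so nothing can be lifted off or put on), about 1.23 wide open, swung back away from the robot and clear of the space above the posts.
- tray: Grey shallow tray, fixed, 190 (x) x 240 (y) x 22 mm, walls and floor 5 mm thick. Origin: centre of its underside. Room for four slates: two side by side along its x at y = +56 and -56 mm, two deep.
- sugar_shaker: Bystander: sugar shaker, 44 mm round, 90 mm high; origin at its foot.
- spice_shaker: Bystander: brown spice shaker, 44 mm round, 90 mm high; origin at its foot.
- syrup_jug: Bystander: glass syrup jug with black handle, 73 x 95 x 131 mm; origin at its foot.
- old_1: Old slate, dark frame, red bar (left place, lower). 140 x 56 x 14 mm, 0.16 kg. Origin: middle of underside; x along it, z up. Two windows, 18 (x) by 17 mm (y), at x = +53, y = +-14 mm. Brittle: chips at over 100 N from the fingers (both added: grip with 20 to 40 N) if pressed on something with over 60 N, or if let fall over 12 mm.
- old_2: Old slate, dark frame, red bar (right place, lower). 140 x 56 x 14 mm, 0.16 kg. Origin: middle of underside; x along it, z up. Two windows, 18 (x) by 17 mm (y), at x = +53, y = +-14 mm. Brittle: chips at over 100 N from the fingers (both added: grip with 20 to 40 N) if pressed on something with over 60 N, or if let fall over 12 mm.
- old_3: Old slate, dark frame, red bar (left place, on top; may be absent). 140 x 56 x 14 mm, 0.16 kg. Origin: middle of underside; x along it, z up. Two windows, 18 (x) by 17 mm (y), at x = +53, y = +-14 mm. Brittle: chips at over 100 N from the fingers (both added: grip with 20 to 40 N) if pressed on something with over 60 N, or if let fall over 12 mm.
- old_4: Old slate, dark frame, red bar (right place, on top; may be absent). 140 x 56 x 14 mm, 0.16 kg. Origin: middle of underside; x along it, z up. Two windows, 18 (x) by 17 mm (y), at x = +53, y = +-14 mm. Brittle: chips at over 100 N from the fingers (both added: grip with 20 to 40 N) if pressed on something with over 60 N, or if let fall over 12 mm.
- new_a: New slate, pale frame, green bar, face up on the counter at the right; may be absent. 140 x 56 x 14 mm, 0.16 kg. Origin: middle of underside; x along it, z up. Two windows, 18 (x) by 17 mm (y), at x = +53, y = +-14 mm. Brittle: chips at over 100 N from the fingers (both added: grip with 20 to 40 N) if pressed on something with over 60 N, or if let fall over 12 mm.
- new_b: New slate, pale frame, green bar, face up on the counter at the right; may be absent. 140 x 56 x 14 mm, 0.16 kg. Origin: middle of underside; x along it, z up. Two windows, 18 (x) by 17 mm (y), at x = +53, y = +-14 mm. Brittle: chips at over 100 N from the fingers (both added: grip with 20 to 40 N) if pressed on something with over 60 N, or if let fall over 12 mm.

How it is judged:
By the outcome, as a careful person would: the job done as asked, in the order asked, and still so for the second after the job is handed in, with the robot touching nothing.
Of old_3, old_4 only 1 to 2 are there at a start; the rules pass over those that are not, and their reading is None.
Of new_a, new_b only 1 to 2 are there at a start; the rules pass over those that are not, and their reading is None.
At some moment in a run one of new_a, new_b may be knocked a few centimetres aside while the robot is not near it.
It also fails if it takes over 210 s, if anything falls off the work surface, if the arm or the gripper's body presses on something with over 40 N, if the wrist force passes 120 N, or if a joint passes its speed limit or range.

## Working session

There is one attempt and no reset: what is moved stays moved. The work goes in short steps, Python scripts to look and compute and a tool call to move; the robot and the scene stay as the last step left them, time stands still between calls to the robot, and variables do not carry over. Pictures are saved under pics/ and viewed, and the job is handed in when it is done.

Besides the shell and the picture viewer there is one more tool, called after "Request:" in YAML: its name, and indented under it one key for each argument. apply_moves: Moves the arm, as the interface text tells. Its arguments: {"type":"object","properties":{"plan":{"type":"array","items":{"type":"array"}},"squeeze":{"type":"number"}},"required":["plan"]}

```bash
ls; mkdir -p pics
python3 - <<'E'
from plant import get_state, viewer, r
import cv2
print(get_state()); print(r.hold_point_z)
for n in ("side","top","wrist"):
    c=viewer.capture(n); cv2.imwrite(f"pics/a_{n}.png",c["frame"])
    print(n,{k:v for k,v in c.items() if k!="frame"})
E
```

```text
pics
{'time_s': 0.0, 'joints': array([-4.78349346e+01,  2.05940273e+01,  6.34237440e-01, -1.82755464e-02,
       -7.01344702e+01, -1.65080896e+01]), 'qd': array([ 0.10345269,  0.02113243, -0.10020013, -0.01717981, -0.0072745 ,
        0.007765  ]), 'joint_torque': array([-1.31945813e-03, -5.82716024e+01,  2.93043441e+01,  6.99675992e+00,
        6.81476711e-03, -1.40722004e-04]), 'tcp_pos': array([ 0.29204155, -0.60803048,  0.22560274]), 'eef_rot': array([-1.79989685e+02, -9.52565805e-02,  1.15650743e+02]), 'contact_force': array([-0.48385065,  0.39410772, -0.63956022]), 'moment': array([-0.01823794,  0.01049473,  0.00080657]), 'gripper_width': 0.08752019203678983}
0.0188
side {'K': array([[445.50886365,   0.        , 320.61530044],
       [  0.        , 445.50886365, 238.16227578],
       [  0.        ,   0.        ,   1.        ]]), 'D': array([0.01469524, 0.        , 0.        , 0.        , 0.        ]), 'R': array([[-0.97248883, -0.23276036,  0.00938608],
       [-0.11932288,  0.46312478, -0.87822405],
       [ 0.20006882, -0.85518305, -0.47815731]]), 't': array([0.54911858, 0.07
[... 399 characters left out ...]
 1.05976409e-01, -2.58411691e-03, -9.94365287e-01]]), 't': array([0.07962281, 0.57562977, 1.08496161])}
wrist {'K': array([[405.72218703,   0.        , 316.85856796],
       [  0.        , 405.72218703, 231.5310272 ],
       [  0.        ,   0.        ,   1.        ]]), 'D': array([-0.08847181,  0.        ,  0.        ,  0.        ,  0.        ]), 'mount': array([[ 9.99999876e-01, -4.71919169e-04, -1.59272446e-04,
         1.50152796e-04],
       [ 4.96580386e-04,  9.69382661e-01,  2.45554494e-01,
        -6.57410091e-02],
       [ 3.85140752e-05, -2.45554543e-01,  9.69382775e-01,
        -1.58272989e-01],
       [ 0.00000000e+00,  0.00000000e+00,  0.00000000e+00,
         1.00000000e+00]])}
```

View pics/a_top.png

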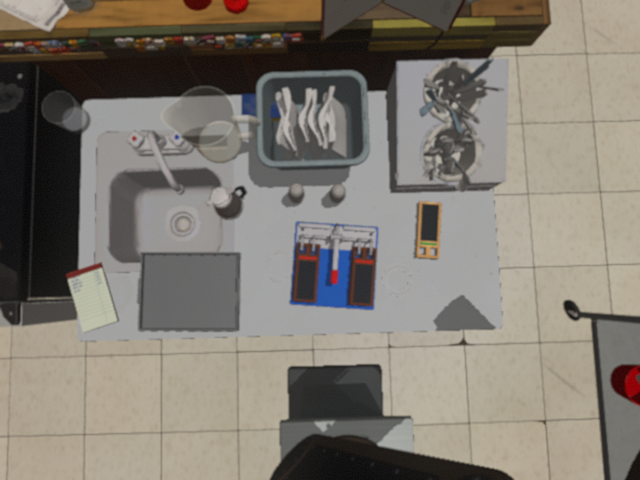

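View pics/a_side.png

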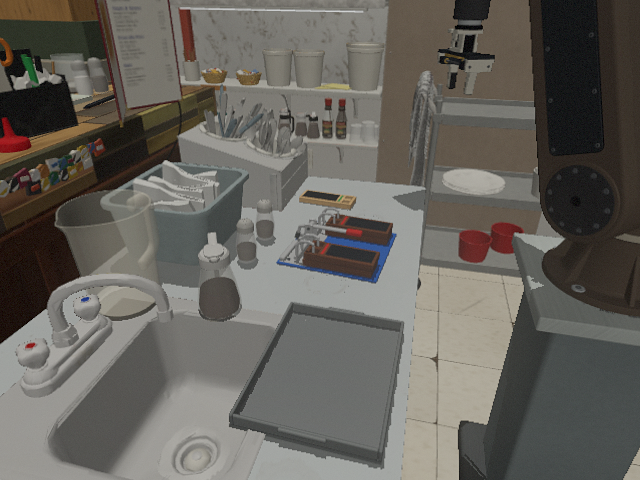

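View pics/a_wrist.png

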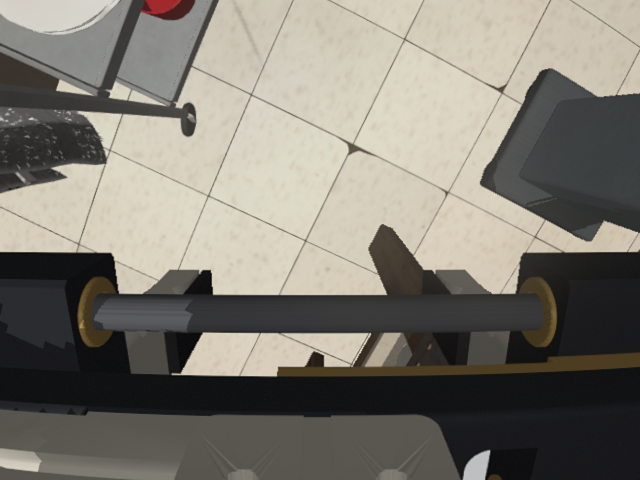

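The top view shows the file at about (336,265), one pale slate at (428,230), the tray at (190,291), the shakers at (296,192) and (338,192), and the jug at (222,200). I'll zoom in next.

Run:
```python
import cv2
a=cv2.imread("pics/a_top.png")
cv2.imwrite("pics/a_top_z.png",cv2.resize(a[180:340,260:460],None,fx=4,fy=4,interpolation=cv2.INTER_NEAREST)[:600])
b=cv2.imread("pics/a_side.png")
cv2.imwrite("pics/a_side_z.png",cv2.resize(b[180:300,230:430],None,fx=4,fy=4,interpolation=cv2.INTER_CUBIC))
```

```text
(no output)
```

View pics/a_top_z.png

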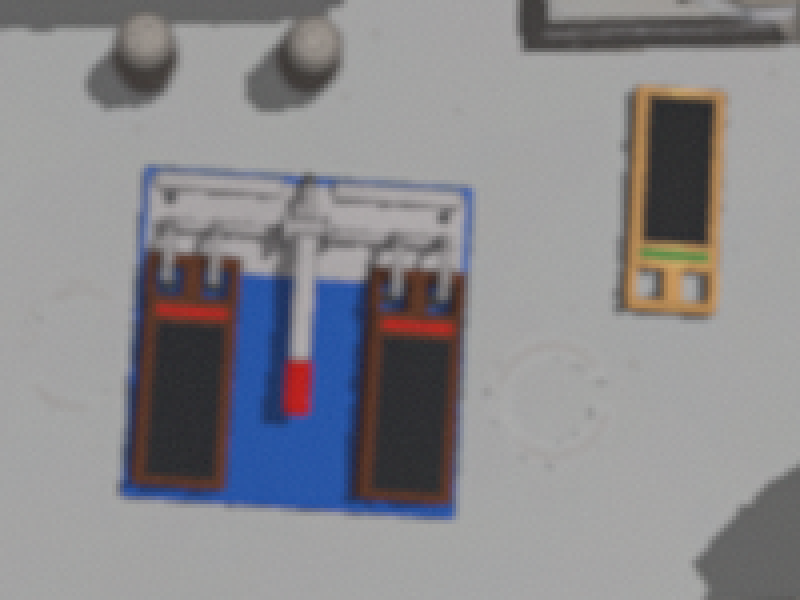

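View pics/a_side_z.png

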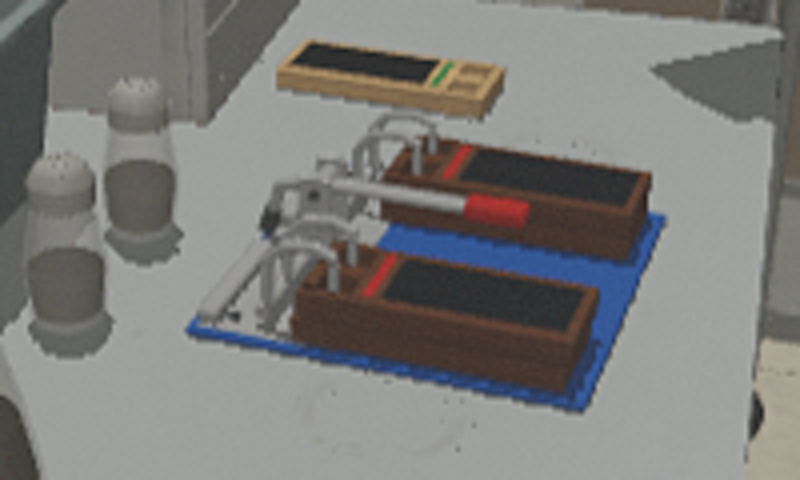

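```bash
cat > h.py <<'E'
import numpy as np, cv2
from plant import get_state, viewer, r
from scipy.spatial.transform import Rotation as Ro
def cap(n,save=None):
    s=get_state(); c=viewer.capture(n)
    if save: cv2.imwrite(f"pics/{save}.png",c["frame"])
    if n=="wrist":
        T=np.eye(4); T[:3,:3]=Ro.from_euler("xyz",s["eef_rot"],degrees=True).as_matrix(); T[:3,3]=s["tcp_pos"]
        W=T@c["mount"]; c["R"]=W[:3,:3].T; c["t"]=-c["R"]@W[:3,3]
    return c
def plane(c,px,z):
    px=np.asarray(px,float).reshape(-1,1,2)
    n=cv2.undistortPoints(px,c["K"],c["D"])[:,0]
    d=np.c_[n,np.ones(len(n))]@c["R"]; o=-c["R"].T@c["t"]
    return o+d*((z-o[2])/d[:,2])[:,None]
def proj(c,X):
    return cv2.projectPoints(np.asarray(X,float).reshape(-1,3),cv2.Rodrigues(c["R"])[0],c["t"],c["K"],c["D"])[0][:,0]
def blob(c,lo,hi,roi=None,amin=15):
    h=cv2.cvtColor(c["frame"],cv2.COLOR_BGR2HSV); m=cv2.inRange(h,lo,hi)
    if roi:
        q=np.zeros_like(m); x0,y0,x1,y1=roi; q[y0:y1,x0:x1]=m[y0:y1,x0:x1]; m=q
    cs=cv2.findContours(m,cv2.RETR_EXTERNAL,cv2.CHAIN_APPROX_NONE)[0]
    return m,sorted([k for k in cs if cv2.contourArea(k)>=amin],key=cv2.contourArea,reverse=True)
E
python3 - <<'E'
from h import *
c=cap("top")
h=cv2.cvtColor(c["frame"],cv2.COLOR_BGR2HSV)
for n,p in dict(wood=(418,230),brown=(296,290),blue=(335,300),red=(335,276),tray=(190,290),bar=(305,258),green=(428,244),counter=(400,250)).items(): print(n,h[p[1],p[0]])
m,b=blob(c,(100,150,60),(125,255,255),(280,210,390,320),5)
pts=np.vstack(b); q=cv2.boxPoints(cv2.minAreaRect(pts)); print("file box",q.tolist()); P=plane(c,q,.005); print(P.round(4), P.mean(0))
m,b=blob(c,(8,60,120),(30,255,255),(400,190,460,270)); 
for k in b[:2]:
    rr=cv2.minAreaRect(k); q=cv2.boxPoints(rr); P=plane(c,q,.014);print("new",rr,P.round(4).tolist(),P.mean(0))
m,b=blob(c,(0,150,100),(6,255,255),(280,210,390,320),5)
for k in b: print("red",cv2.minAreaRect(k), plane(c,[cv2.minAreaRect(k)[0]],.033).round(4),plane(c,[cv2.minAreaRect(k)[0]],.044).round(4))
m,b=blob(c,(0,0,60),(180,60,118),(130,240,250,340),500)
for k in b[:2]:
    rr=cv2.minAreaRect(k); q=cv2.boxPoints(rr); P=plane(c,q,.022);print("tray",rr,P.round(4).tolist(),P.mean(0))
E
```

```text
wood [ 15 134 160]
brown [ 6 98 73]
blue [109 190 166]
red [  0 213 187]
tray [ 30   2 104]
bar [  2 194 163]
green [ 42 117 144]
counter [ 90   2 166]
file box [[290.8503723144531, 303.2946472167969], [294.5124816894531, 247.1421661376953], [375.6239929199219, 252.43203735351562], [371.9618835449219, 308.58453369140625]]
[[ 0.431   0.1257  0.005 ]
 [ 0.5681  0.1134  0.005 ]
 [ 0.5492 -0.0862  0.005 ]
 [ 0.4125 -0.0714  0.005 ]] [0.49019249 0.02038177 0.005     ]
new ((428.35406494140625, 229.57566833496094), (23.3479061126709, 56.74866485595703), 2.337306022644043) [[0.5334, -0.182, 0.014], [0.6738, -0.1951, 0.014], [0.6697, -0.2528, 0.014], [0.5294, -0.2389, 0.014]] [ 0.60155652 -0.21717312  0.014     ]
red ((307.50689697265625, 257.4172668457031), (19.183507919311523, 4.2353196144104), 4.763641834259033) [[0.5398 0.0816 0.033 ]] [[0.539  0.0815 0.044 ]]
red ((363.5, 261.0), (4.0, 19.0), 90.0) [[ 0.5272 -0.0524  0.033 ]] [[ 0.5266 -0.0513  0.044 ]]
red ((333.5, 276.0), (10.0, 3.0), 90.0) [[0.4934 0.0207 0.033 ]] [[0.4931 0.0212 0.044 ]]
tray ((184.32916259765625, 285.89691162109375), (110.30903625488281, 90.021484375), 1.0416266918182373) [[0.3792, 0.5149, 0.022], [0.5959, 0.5137, 0.022], [0.5831, 0.2444, 0.022], [0.3672, 0.2509, 0.022]] [0.48137711 0.38098154 0.022     ]
```

The file origin comes out near (0.508, 0.019) with a yaw of about -5.4°. Each place holds two old slates, and there is one new slate at (0.60, -0.217). I'll move over the file for a wrist view.

Request:
apply_moves:
  plan:
    - [0,[0,0,-0.5],1.0]
    - [0,[0,0,-0.5],1.0]
    - [0,[0,0,-0.5],1.0]
    - [0,[0,0,0],1.0]
    - [0,[0,0,0],1.0]
    - [0,[0,0,0],0.175]
    - [0,[0.8,0.2,0],0]
    - [0,[0.8,0.2,0],0]
    - [0,[0.8,0.2,0],0]
    - [0,[0.8,0.2,0],0]
    - [0,[0.8,0.2,0],0]
    - [0,[0.8,0.2,0],0]

```text
time_s: 1.7
tcp_pos: [0.3748, -0.3739, 0.3016]
eef_rot: [180.0, 0.0, 84.7]
contact_force: [0.9, 0.3, -0.3]
gripper_width: 0.0877
```

Request:
apply_moves:
  plan:
    - [0,[0.8,0.1,0],0]
    - [0,[0.8,0.1,0],0]
    - [0,[0.8,0.1,0],0]
    - [0,[0.8,0.1,0],0]
    - [0,[0.8,0.1,0],0]
    - [0,[0.8,0.1,0],0]
    - [0,[0.8,0.1,0],0]
    - [0,[0.8,0.1,0],0]
    - [0,[0.8,0.1,0],0]
    - [0,[0.8,0.1,0],0]
    - [0,[0,0,0],0]
    - [0,[0,0,0],0]

```text
time_s: 3.2
tcp_pos: [0.4617, 0.0183, 0.3014]
eef_rot: [-180.0, 0.0, 84.7]
contact_force: [0.1, -0.7, -0.3]
gripper_width: 0.0876
```

Run:
```python
from h import *
c=cap("wrist","b_wrist")
```

```text
(no output)
```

View pics/b_wrist.png

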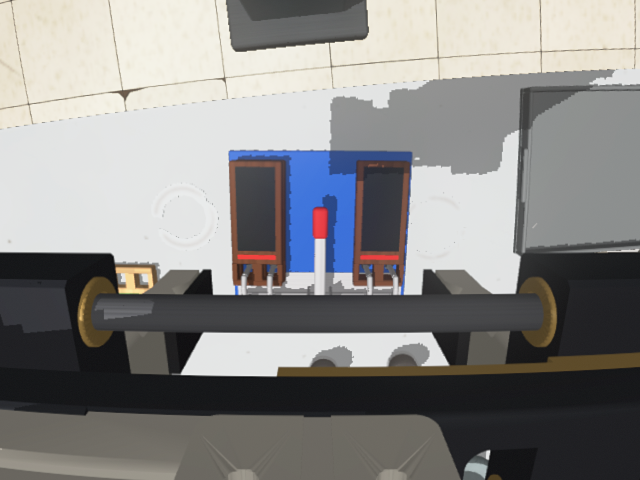

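The wrist view shows the red bars at about (257,257) and (379,257), the handle at (320,222), and the file's near edge at row 152. I'll measure these now.

Run:
```python
from h import *
c=cap("wrist")
s=get_state();print(s["tcp_pos"],s["eef_rot"])
m,b=blob(c,(100,150,60),(125,255,255),(215,140,430,300),5)
pts=np.vstack(b); q=cv2.boxPoints(cv2.minAreaRect(pts)); P=plane(c,q,.005); print(q.tolist(),P.round(4).tolist())
m,b=blob(c,(0,180,100),(5,255,255),(215,140,430,300),15)
for k in b[:3]:
    rr=cv2.minAreaRect(k); print("red",rr)
    for z in (.033,.049): print(z,plane(c,[rr[0]],z).round(4))
m,b=blob(c,(0,60,30),(20,200,140),(215,140,430,300),100)
for k in b[:3]:
    rr=cv2.minAreaRect(k); P=plane(c,cv2.boxPoints(rr),.033); print("brown",rr,P.round(4).tolist(),P.mean(0))
    d=P[0]-P[1]; e=P[1]-P[2]; print(np.linalg.norm(d),np.linalg.norm(e),np.degrees(np.arctan2(d[1],d[0])),np.degrees(np.arctan2(e[1],e[0])))
F=lambda x,y,z:(.508+x*np.cos(np.radians(-5.4))-y*np.sin(np.radians(-5.4)), .019+x*np.sin(np.radians(-5.4))+y*np.cos(np.radians(-5.4)),z)
print(proj(c,[F(-.088,.102,.005),F(-.088,-.102,.005),F(-.015,0,.0495),F(-.078,.096,.033),F(-.078,.04,.033),F(.045,.054,.044)]))
```

```text
[0.46166741 0.01771432 0.30157688] [-1.79997055e+02  4.03496185e-03  8.46034038e+01]
[[230.00001525878906, 293.99993896484375], [230.00001525878906, 150.99998474121094], [410.0, 151.0], [410.0, 293.99993896484375]] [[0.5787, -0.0988, 0.005], [0.4101, -0.074, 0.005], [0.4287, 0.1248, 0.005], [0.5992, 0.1183, 0.005]]
red ((256.5, 257.0), (4.0, 37.0), 90.0)
0.033 [[ 0.5264 -0.0552  0.033 ]]
0.049 [[ 0.5216 -0.0522  0.049 ]]
red ((379.0, 256.5), (3.0, 36.0), 90.0)
0.033 [[0.5385 0.0796 0.033 ]]
0.049 [[0.5332 0.0776 0.049 ]]
brown ((257.6728515625, 222.96047973632812), (125.58036804199219, 53.093441009521484), 88.06941223144531) [[0.4195, -0.0704, 0.033], [0.4231, -0.0148, 0.033], [0.5621, -0.0261, 0.033], [0.5589, -0.0862, 0.033]] [ 0.49088449 -0.0493713   0.033     ]
0.055713977740334056 0.13947281249149332 -93.74407360286773 175.3879649412592
brown ((380.94384765625, 223.4593963623047), (51.11605453491211, 124.98451232910156), 2.2025983333587646) [[0.5693, 0.0486, 0.033], [0.4312, 0.0637, 0.033], [0.438, 0.1169, 0.033], [0.5773, 0.1061, 0.033]] [0.50395638 0.0838302  0.033     ]
0.1388798993267504 0.0537203416556884 -6.213794185509148 -97.26370904749659
[[413.61614894 151.8276592 ]
 [229.85871907 151.68440361]
 [322.08235326 224.91794012]
 [413.63646626 162.8894411 ]
 [360.39431852 162.5879145 ]
 [371.29348989 277.31149312]]
```

File frame settled as origin (0.5075, 0.018) and yaw -5.35°, so tool x is file y and tool y is file x. I'll go down over the handle with the jaws part closed.

Request:
apply_moves:
  plan:
    - [140,[0.09,0.6,0],0]
    - [140,[0,0,0.8],0]
    - [140,[0,0,0.8],0]
    - [140,[0,0,0.8],0]
    - [140,[0,0,0.8],0]
    - [140,[0,0,0.8],0]
    - [140,[0,0,0],0]
    - [140,[0,0,0],0]
  squeeze: 20

```text
time_s: 4.3
tcp_pos: [0.4931, 0.0198, 0.103]
eef_rot: [179.9, -0.0, 84.6]
contact_force: [0.2, 0.8, 0.3]
gripper_width: 0.0394
```

```bash
cat >> h.py <<'E'
YF=np.radians(-5.35); OF=np.array([.5075,.018])
def tofile(p): 
    d=np.asarray(p)[:2]-OF; return np.array([d[0]*np.cos(YF)+d[1]*np.sin(YF), -d[0]*np.sin(YF)+d[1]*np.cos(YF)])
def fw(x,y,z): return np.array([OF[0]+x*np.cos(YF)-y*np.sin(YF),OF[1]+x*np.sin(YF)+y*np.cos(YF),z])
def st():
    s=get_state(); print("t",round(s["time_s"],2),"tcp",s["tcp_pos"].round(4),"file",tofile(s["tcp_pos"]).round(4),"yaw",s["eef_rot"].round(2),"F",s["contact_force"].round(1),"w",round(s["gripper_width"],4)); return s
E
python3 - <<'E'
from h import *
st(); cap("wrist","c_wrist")
c=cap("side"); cv2.imwrite("pics/c_side.png",cv2.resize(c["frame"][130:300,230:430],None,fx=3,fy=3))
E
```

```text
t 4.3 tcp [0.4931 0.0198 0.103 ] file [-0.0145  0.0004] yaw [ 1.7992e+02 -1.0000e-02  8.4600e+01] F [0.2 0.8 0.3] w 0.0394
```

View pics/c_wrist.png

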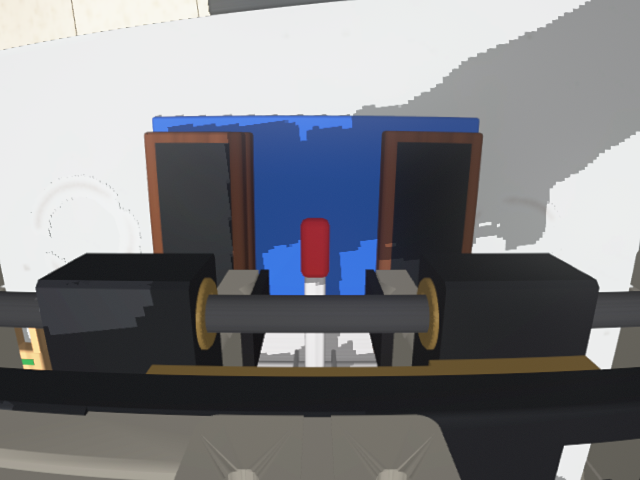

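View pics/c_side.png

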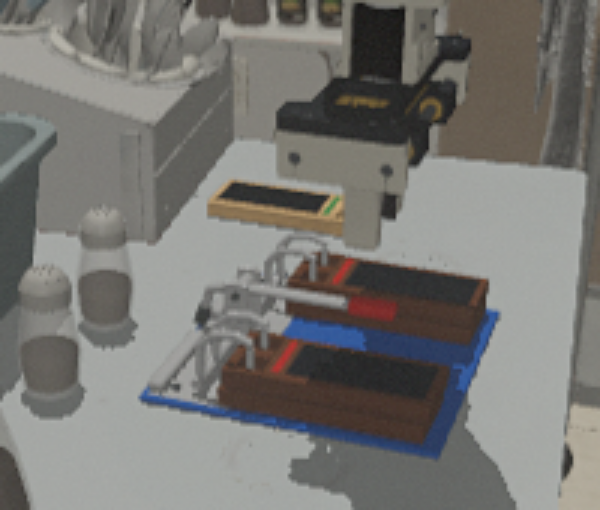

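Run:
```python
from h import *
c=cap("wrist")
print(proj(c,[fw(-.032,0,.0495),fw(.002,0,.0495),fw(-.015,.008,.0495),fw(-.015,-.008,.0495)]))
m,b=blob(c,(0,180,80),(5,255,255),(280,200,350,300),15)
k=b[0]; print(cv2.boundingRect(k))
for d in ("top","side"):
    c=cap(d);m,b=blob(c,(0,150,80),(6,255,255),(270,190,400,300),5)
    for k in b: print(d,cv2.boundingRect(k),cv2.contourArea(k))
    print(proj(c,[fw(-.032,0,.0495),fw(.002,0,.0495)]))
```

```text
[[314.9228536  220.90024214]
 [315.07744361 280.3968627 ]
 [329.64075107 251.21770926]
 [300.36126189 251.26334262]]Traceback (most recent call last):
  File "<stdin>", line 5, in <module>
IndexError: list index out of range
```

The wrist view shows the handle at columns 301–329 and rows 218–277, which matches the projection to about 2 mm. I'll go down and grip it.

Request:
apply_moves:
  plan:
    - [140,[0,0,0.7],0]
    - [140,[0,0,0.6],0]
    - [140,[0,0,0],0]
    - [200,[0,0,0],0]
    - [255,[0,0,0],0]
    - [255,[0,0,0],0]
    - [255,[0,0,0],0]
    - [255,[0,0,0],0]
  squeeze: 20

```text
time_s: 5.45
tcp_pos: [0.4927, 0.0188, 0.0377]
eef_rot: [179.9, 0.1, 84.6]
contact_force: [2.4, -10.1, 3.9]
gripper_width: 0.0158
```

The handle is gripped at 15.8 mm. I'll lift along the arc.

Request:
apply_moves:
  plan:
    - [255,[0,0.01,-0.19],0]
    - [255,[0,0.03,-0.19],0]
    - [255,[0,0.05,-0.18],0]
    - [255,[0,0.065,-0.18],0]
    - [255,[0,0.08,-0.17],0]
    - [255,[0,0.1,-0.16],0]
    - [255,[0,0.115,-0.15],0]
    - [255,[0,0.13,-0.14],0]
    - [255,[0,0.14,-0.125],0]
    - [255,[0,0.155,-0.11],0]
    - [255,[0,0.165,-0.09],0]
    - [255,[0,0.08,-0.04],0]

```text
time_s: 6.95
tcp_pos: [0.5479, 0.0133, 0.124]
eef_rot: [-180.0, 0.1, 84.6]
contact_force: [-1.0, -8.0, 4.4]
gripper_width: 0.0159
```

Run:
```python
from h import *
st()
c=cap("side"); cv2.imwrite("pics/d_side.png",cv2.resize(c["frame"][100:300,230:430],None,fx=3,fy=3))
```

```text
t 6.95 tcp [0.5479 0.0133 0.124 ] file [ 0.0406 -0.0009] yaw [-1.7999e+02  1.1000e-01  8.4610e+01] F [-1.  -8.   4.4] w 0.0159
```

View pics/d_side.png

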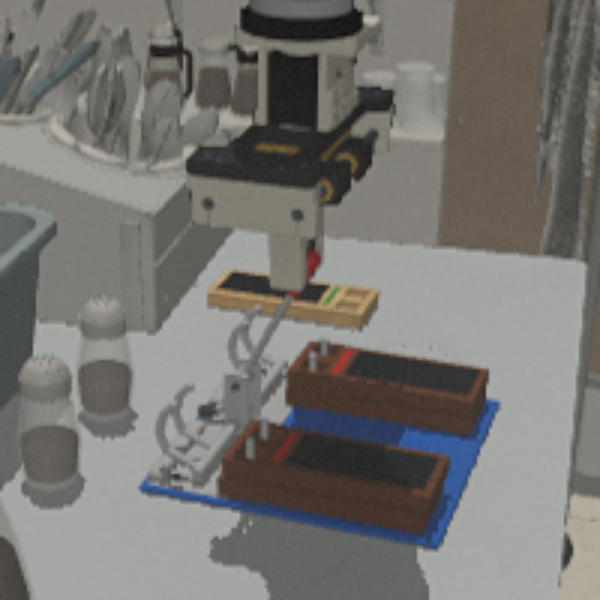

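The rings are wide open. I'll release, rise, and measure the tray from the top view.

Request:
apply_moves:
  plan:
    - [140,[0,0,0],0]
    - [140,[0,0,0],0]
    - [140,[0,0,0],0]
    - [140,[0,0,-0.6],0]
    - [140,[0,0,-0.8],0]
    - [140,[0,0,-0.8],0]
    - [0,[0,0,0],0]
    - [0,[0.7,-0.7,0],0]
    - [0,[0.7,-0.7,0],0]
    - [0,[0,0,0],0]

```text
time_s: 8.25
tcp_pos: [0.4831, 0.0929, 0.2326]
eef_rot: [-180.0, -0.0, 84.8]
contact_force: [0.4, 0.3, 1.6]
gripper_width: 0.0741
```

Run:
```python
from h import *
st()
c=cap("top","e_top")
cv2.imwrite("pics/e_tray.png",cv2.resize(c["frame"][230:350,110:270],None,fx=5,fy=5,interpolation=cv2.INTER_NEAREST))
c=cap("wrist","e_wrist")
# expected lever handle position etc
print(proj(c,[fw(-.078,.096,.033),fw(-.078,.04,.033),fw(.062,.04,.033)]))
```

```text
t 8.25 tcp [0.4831 0.0929 0.2326] file [-0.0313  0.0723] yaw [-1.7999e+02 -4.0000e-02  8.4800e+01] F [0.4 0.3 1.6] w 0.0741
[[344.82689669 150.67692245]
 [280.44091006 150.59083465]
 [283.39911606 299.99762978]]
```

View pics/e_tray.png

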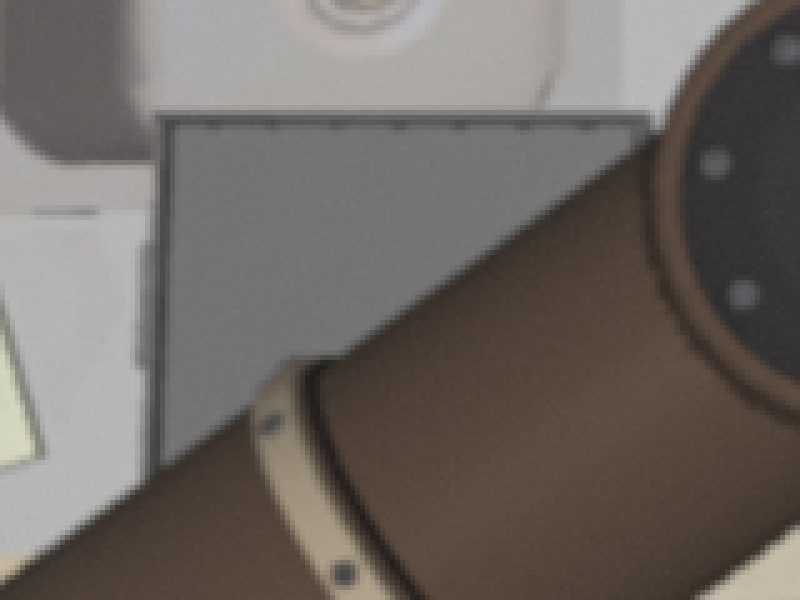

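View pics/e_wrist.png

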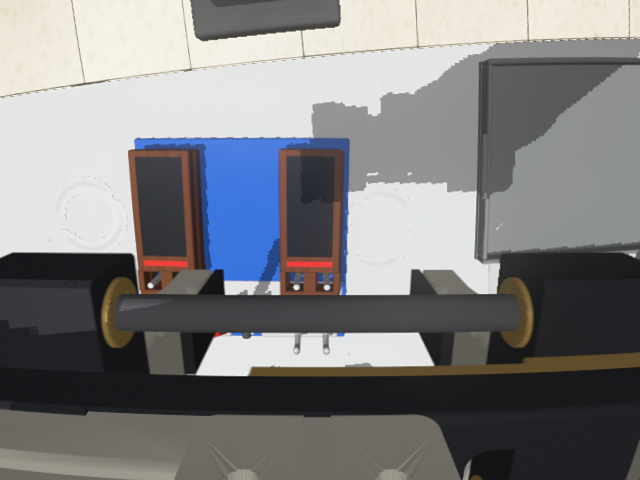

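Run:
```python
from h import *
a=cv2.imread("pics/a_top.png"); cv2.imwrite("pics/a_tray.png",cv2.resize(a[240:345,125:255],None,fx=6,fy=5.7,interpolation=cv2.INTER_NEAREST)[:600])
c=cap("top")
P=plane(c,[(140.5,252.7),(239.5,253),(238.5,329.5),(141,331)],.022); print(P.round(4),P.mean(0))
c=cap("wrist"); P=plane(c,[(480,61),(476,262)],.022); print(P)
```

```text
[[0.5638 0.4877 0.022 ]
 [0.5561 0.2466 0.022 ]
 [0.3729 0.2512 0.022 ]
 [0.3758 0.4846 0.022 ]] [0.46714188 0.36751623 0.022     ]
[[0.37289309 0.24468161 0.022     ]
 [0.55722714 0.23939187 0.022     ]]
```

View pics/a_tray.png

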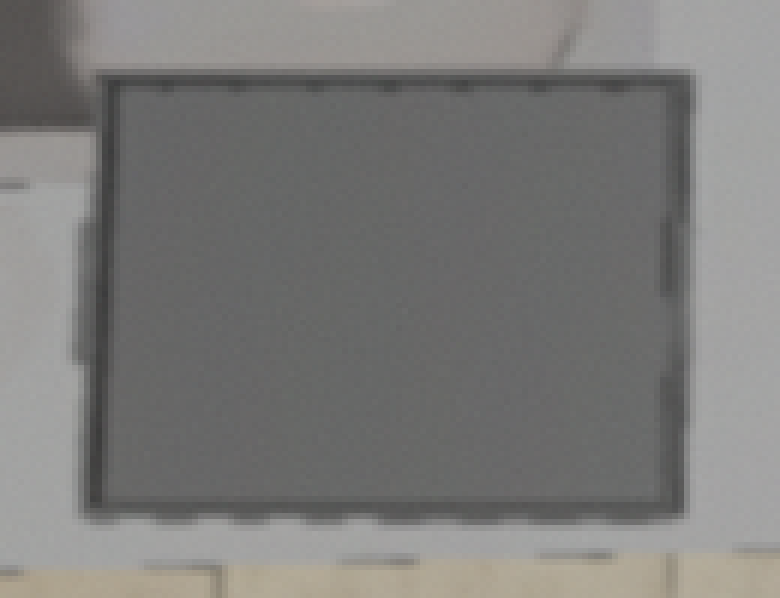

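The tray centre is about (0.466, 0.3655) with a yaw of about -1.8°. Next I'll pick the top slate at the left place, at file x -30 and y 68 mm.

Request:
apply_moves:
  plan:
    - [0,[-0.09,0.02,0.8],0]
    - [0,[0,0,0.8],0]
    - [0,[0,0,0.8],0]
    - [0,[0,0,0.8],0]
    - [0,[0,0,0.5],0]
    - [0,[0,0,0.3],0]
    - [0,[0,0,0.2],0]
    - [0,[0,0,0],0]
    - [0,[0,0,0],0]
  squeeze: 28

```text
time_s: 9.57
tcp_pos: [0.4859, 0.0865, 0.0233]
eef_rot: [180.0, -0.0, 84.6]
contact_force: [0.9, -0.7, 0.1]
gripper_width: 0.0873
```

Run:
```python
from h import *
st(); cap("wrist","f_wrist")
c=cap("side"); cv2.imwrite("pics/f_side.png",cv2.resize(c["frame"][130:300,230:430],None,fx=3,fy=3))
```

```text
t 9.57 tcp [0.4859 0.0865 0.0233] file [-0.0279  0.0662] yaw [ 1.7996e+02 -2.0000e-02  8.4590e+01] F [ 0.9 -0.7  0.1] w 0.0873
```

View pics/f_side.png

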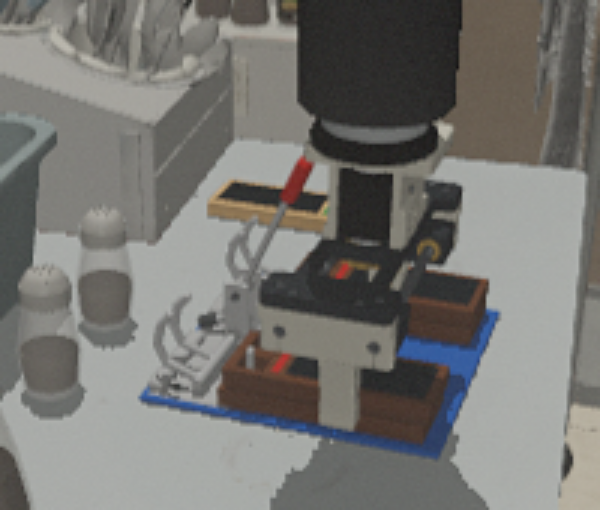

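Request:
apply_moves:
  plan:
    - [0,[0.03,-0.04,0.04],0]
    - [60,[0,0,0],0]
    - [120,[0,0,0],0]
    - [140,[0,0,0],0]
    - [140,[0,0,0],0]
    - [140,[0,0,0],0]
    - [140,[0,0,-0.05],0]
    - [140,[0,0,-0.1],0]
    - [140,[0,0,-0.2],0]
    - [140,[0,0,-0.3],0]
    - [140,[0,0,-0.4],0]
    - [140,[0,0,-0.5],0]
  squeeze: 28

```text
time_s: 11.18
tcp_pos: [0.4833, 0.0881, 0.0993]
eef_rot: [-180.0, 0.0, 84.6]
contact_force: [-0.0, 0.7, -2.0]
gripper_width: 0.0556
```

Run:
```python
from h import *
st()
c=cap("side"); cv2.imwrite("pics/g_side.png",cv2.resize(c["frame"][130:300,230:430],None,fx=3,fy=3))
```

```text
t 11.18 tcp [0.4833 0.0881 0.0993] file [-0.0306  0.0675] yaw [-1.7998e+02  1.0000e-02  8.4610e+01] F [-0.   0.7 -2. ] w 0.0556
```

View pics/g_side.png

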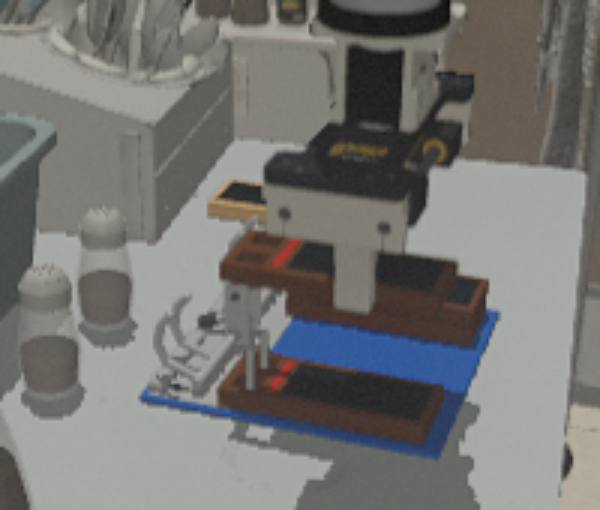

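One slate is lifted cleanly and hangs level, and the lower one stays on the posts. Moving it to the left half of the tray.

Request:
apply_moves:
  plan:
    - [140,[0.5,-0.1,0],0]
    - [140,[0.8,-0.17,0],0]
    - [140,[0.9,-0.19,0],0]
    - [140,[0.9,-0.19,0],0]
    - [140,[0.9,-0.19,0],0]
    - [140,[0.9,-0.19,0],0]
    - [140,[0.8,-0.17,0],0]
    - [140,[0.6,-0.12,0],0]
    - [140,[0.25,-0.05,0],0]
    - [140,[0,0,0],0]
    - [140,[0,0,0],0]

```text
time_s: 12.6
tcp_pos: [0.4461, 0.4196, 0.0984]
eef_rot: [-180.0, 0.0, 84.6]
contact_force: [-0.9, 0.1, -0.9]
gripper_width: 0.0556
```

Run:
```python
from h import *
st()
c=cap("wrist","h_wrist")
c=cap("side","h_side")
```

```text
t 12.6 tcp [0.4461 0.4196 0.0984] file [-0.0986  0.3941] yaw [-1.7998e+02  3.0000e-02  8.4570e+01] F [-0.9  0.1 -0.9] w 0.0556
```

View pics/h_side.png

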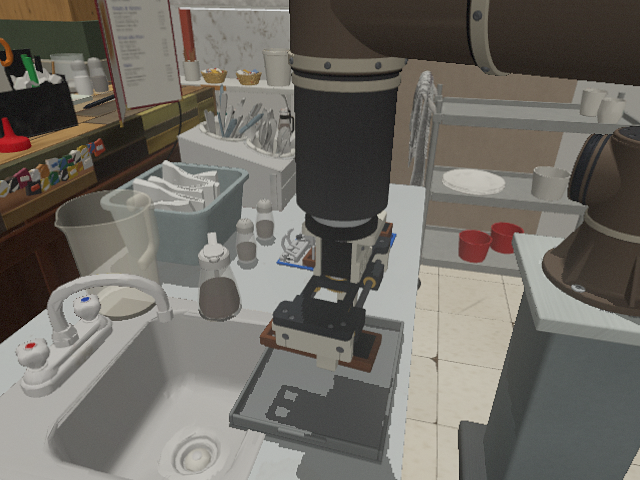

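View pics/h_wrist.png

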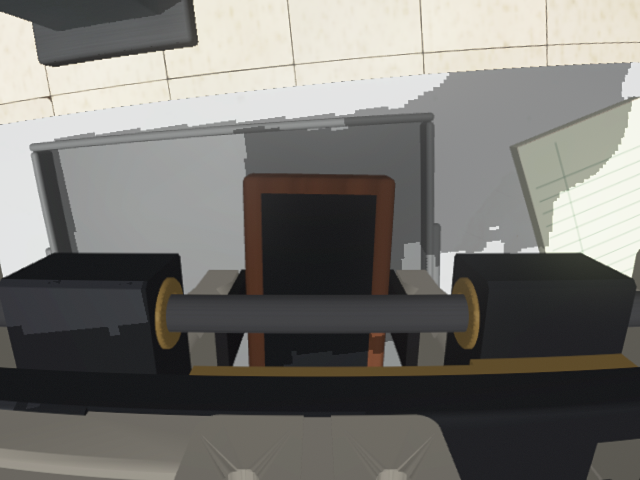

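Run:
```python
from h import *
c=cap("wrist")
P=plane(c,[(433,115),(32,146)],.022); print(P, np.linalg.norm(P[0]-P[1]), np.degrees(np.arctan2(P[1,0]-P[0,0],P[0,1]-P[1,1])))
```

```text
[[0.37874042 0.49196034 0.022     ]
 [0.37137243 0.25603527 0.022     ]] 0.2360400982309483 -1.7887763895715731
```

Request:
apply_moves:
  plan:
    - [140,[0,0,0.4],0]
    - [140,[0,0,0.5],0]
    - [140,[0,0,0.4],0]
    - [140,[0,0,0.25],0]
    - [140,[0,0,0.15],0]
    - [140,[0,0,0.05],0]
    - [140,[0,0,0.03],0]
    - [140,[0,0,0],0]

```text
time_s: 13.75
tcp_pos: [0.4463, 0.4209, 0.0097]
eef_rot: [180.0, -0.0, 84.6]
contact_force: [-0.1, 0.5, -1.6]
gripper_width: 0.0554
```

Request:
apply_moves:
  plan:
    - [140,[0,0,0.04],0]
    - [140,[0,0,0],0]
    - [70,[0,0,0],0]
    - [60,[0,0,0],0]
    - [60,[0,0,0],0]
    - [60,[0,0,-0.2],0]
    - [60,[0,0,-0.6],0]
    - [60,[0,0,-0.8],0]
    - [60,[0,0,-0.8],0]
    - [0,[0,0,-0.4],0]
    - [0,[0,0,0],0]

```text
time_s: 15.12
tcp_pos: [0.4468, 0.4216, 0.1501]
eef_rot: [179.9, -0.2, 84.6]
contact_force: [0.4, 0.4, -0.7]
gripper_width: 0.0815
```

Run:
```python
from h import *
s=st()
cap("wrist","i_wrist")
```

```text
t 15.12 tcp [0.4468 0.4216 0.1501] file [-0.0981  0.3962] yaw [179.88  -0.23  84.62] F [ 0.4  0.4 -0.7] w 0.0815
```

View pics/i_wrist.png

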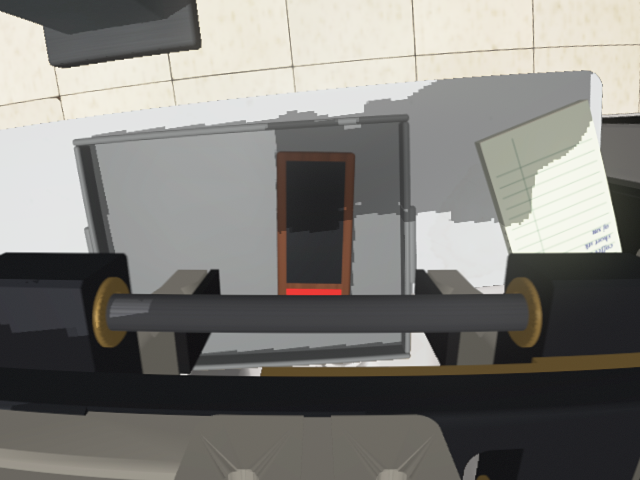

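The slate lies flat in the tray's left half (316,220). Next is the top slate at the right place.

Request:
apply_moves:
  plan:
    - [0,[-0.6,0.1,0],0]
    - [0,[-0.9,0.13,0],0]
    - [0,[-0.9,0.13,0],0]
    - [0,[-0.9,0.13,0],0]
    - [0,[-0.9,0.13,0],0]
    - [0,[-0.9,0.13,0],0]
    - [0,[-0.9,0.13,0],0]
    - [0,[-0.9,0.13,0],0]
    - [0,[-0.9,0.13,0],0]
    - [0,[-0.9,0.13,0],0]
    - [0,[-0.58,0.1,0],0]
    - [0,[0,0,0],0]

```text
time_s: 16.68
tcp_pos: [0.4698, -0.0495, 0.1463]
eef_rot: [-179.9, 0.0, 84.4]
contact_force: [-0.6, 1.4, -0.6]
gripper_width: 0.0876
```

Run:
```python
from h import *
s=st()
c=cap("wrist","j_wrist"); print(proj(c,[fw(-.078,-.040,.033),fw(-.078,-.096,.033)]))
```

```text
t 16.68 tcp [ 0.4698 -0.0495  0.1463] file [-0.0312 -0.0707] yaw [-1.7988e+02  4.0000e-02  8.4440e+01] F [-0.6  1.4 -0.6] w 0.0876
[[362.94313126 158.92009795]
 [278.51952893 159.2467213 ]]
```

View pics/j_wrist.png

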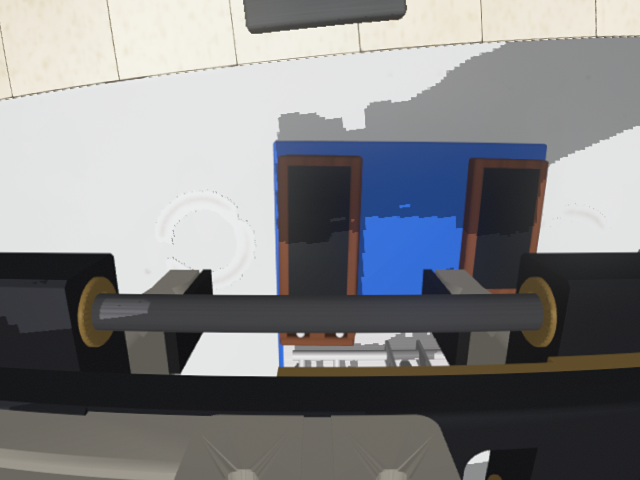

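Request:
apply_moves:
  plan:
    - [0,[0.05,0.02,0.5],0]
    - [0,[0,0,0.8],0]
    - [0,[0,0,0.6],0]
    - [0,[0,0,0.4],0]
    - [0,[0,0,0.2],0]
    - [0,[0,0,0.03],0]
    - [0,[0,0,0],0]
    - [0,[0,0,0],0]

```text
time_s: 17.73
tcp_pos: [0.4725, -0.0451, 0.0215]
eef_rot: [179.9, -0.0, 84.6]
contact_force: [0.0, -0.4, 0.0]
gripper_width: 0.087
```

Run:
```python
from h import *
s=st()
```

```text
t 17.73 tcp [ 0.4725 -0.0451  0.0215] file [-0.029  -0.0661] yaw [ 1.7992e+02 -3.0000e-02  8.4610e+01] F [ 0.  -0.4  0. ] w 0.087
```

Request:
apply_moves:
  plan:
    - [0,[-0.03,0,0],0]
    - [60,[0,0,0],0]
    - [120,[0,0,0],0]
    - [140,[0,0,0],0]
    - [140,[0,0,0],0]
    - [140,[0,0,0],0]
    - [140,[0,0,-0.05],0]
    - [140,[0,0,-0.1],0]
    - [140,[0,0,-0.2],0]
    - [140,[0,0,-0.3],0]
    - [140,[0,0,-0.4],0]
    - [140,[0,0,-0.5],0]
  squeeze: 28

```text
time_s: 19.23
tcp_pos: [0.4715, -0.0469, 0.0993]
eef_rot: [-180.0, 0.0, 84.6]
contact_force: [0.8, -1.8, -1.2]
gripper_width: 0.0557
```

Run:
```python
from h import *
st()
c=cap("side"); cv2.imwrite("pics/k_side.png",cv2.resize(c["frame"][130:300,230:430],None,fx=3,fy=3))
```

```text
t 19.23 tcp [ 0.4715 -0.0469  0.0993] file [-0.0298 -0.0679] yaw [-179.98    0.     84.6 ] F [ 0.8 -1.8 -1.2] w 0.0557
```

View pics/k_side.png

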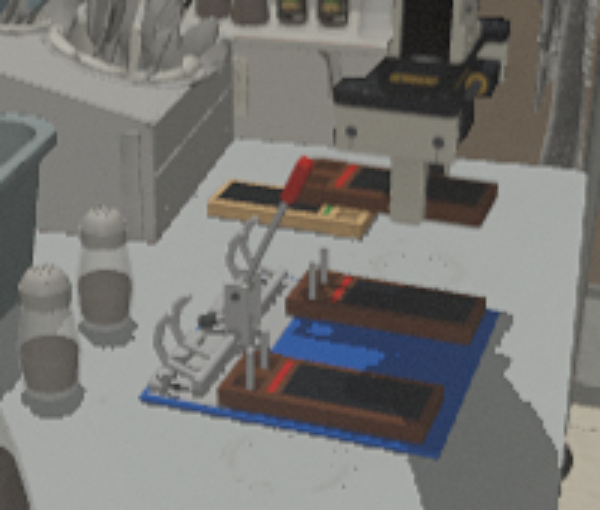

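The slate is up. Its front end would meet the raised lever on the way across, so I'll retract 61 mm first.

Request:
apply_moves:
  plan:
    - [140,[0,-0.5,0],0]
    - [140,[0,-0.5,0],0]
    - [140,[0,-0.22,0],0]
    - [140,[0.6,0,0],0]
    - [140,[0.9,0,0],0]
    - [140,[0.9,0,0],0]
    - [140,[0.9,0,0],0]
    - [140,[0.9,0,0],0]
    - [140,[0.9,0,0],0]
    - [140,[0.9,0,0],0]
    - [140,[0.7,0,0],0]
    - [140,[0.5,0,0],0]

```text
time_s: 20.78
tcp_pos: [0.4452, 0.3192, 0.0984]
eef_rot: [180.0, -0.0, 84.7]
contact_force: [-0.3, -0.3, -1.4]
gripper_width: 0.0556
```

Request:
apply_moves:
  plan:
    - [140,[0,0,0],0]
    - [140,[0,0,0],0]

```text
time_s: 21.02
tcp_pos: [0.4447, 0.3167, 0.0981]
eef_rot: [-180.0, 0.0, 84.6]
contact_force: [-0.3, -0.9, -1.0]
gripper_width: 0.0557
```

Run:
```python
from h import *
st(); c=cap("wrist","l_wrist"); cap("side","l_side")
```

```text
t 21.02 tcp [0.4447 0.3167 0.0981] file [-0.0904  0.2916] yaw [-1.7997e+02  4.0000e-02  8.4600e+01] F [-0.3 -0.9 -1. ] w 0.0557
```

View pics/l_wrist.png

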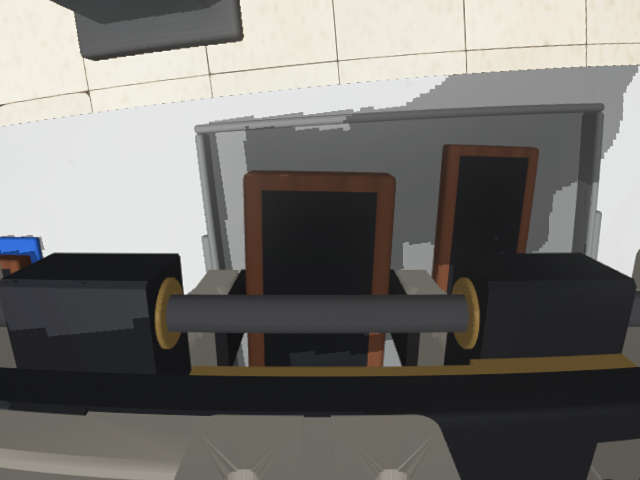

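View pics/l_side.png

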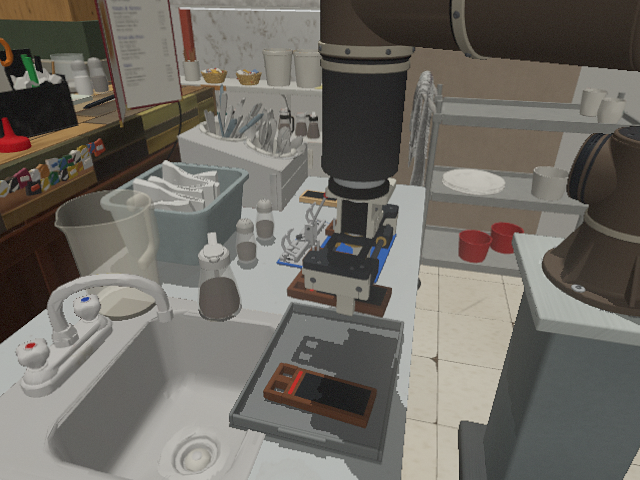

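Request:
apply_moves:
  plan:
    - [140,[0.06,0,0.4],0]
    - [140,[0,0,0.5],0]
    - [140,[0,0,0.4],0]
    - [140,[0,0,0.25],0]
    - [140,[0,0,0.15],0]
    - [140,[0,0,0.05],0]
    - [140,[0,0,0.03],0]
    - [140,[0,0,0.03],0]
    - [140,[0,0,0],0]

```text
time_s: 22.25
tcp_pos: [0.4453, 0.3204, 0.008]
eef_rot: [180.0, -0.0, 84.6]
contact_force: [0.8, 0.4, -1.9]
gripper_width: 0.0554
```

Request:
apply_moves:
  plan:
    - [70,[0,0,0],0]
    - [60,[0,0,0],0]
    - [60,[0,0,0],0]
    - [60,[0,0,-0.2],0]
    - [60,[0,0,-0.6],0]
    - [60,[0,0,-0.8],0]
    - [60,[0,0,-0.8],0]
    - [0,[0,0,-0.4],0]
    - [0,[0,0,0],0]
    - [0,[0,0,0],0]

```text
time_s: 23.5
tcp_pos: [0.4448, 0.32, 0.1476]
eef_rot: [-180.0, 0.0, 84.6]
contact_force: [-0.1, 0.4, -0.8]
gripper_width: 0.0861
```

Run:
```python
from h import *
s=st()
cap("wrist","m_wrist")
```

```text
t 23.5 tcp [0.4448 0.32   0.1476] file [-0.0905  0.2948] yaw [-179.98    0.     84.6 ] F [-0.1  0.4 -0.8] w 0.0861
```

View pics/m_wrist.png

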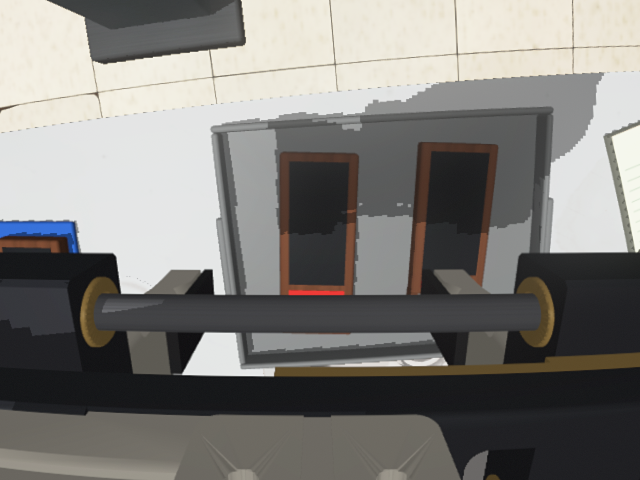

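Two slates are in the tray. Next, the lower slate at the left place.

Request:
apply_moves:
  plan:
    - [0,[-0.6,0.2,0],0]
    - [0,[-0.9,0.25,0],0]
    - [0,[-0.9,0.25,0],0]
    - [0,[-0.9,0.25,0],0]
    - [0,[-0.8,0.15,0],0]
    - [0,[-0.44,0.11,0],0]
    - [0,[0,0,0.5],0]
    - [0,[0,0,0.8],0]
    - [0,[0,0,0.7],0]
    - [0,[0,0,0.4],0]
    - [0,[0,0,0.15],0]
    - [0,[0,0,0],0]

```text
time_s: 25.05
tcp_pos: [0.4838, 0.0884, 0.0198]
eef_rot: [-179.9, 0.1, 84.6]
contact_force: [-0.0, 0.4, -0.3]
gripper_width: 0.0878
```

Request:
apply_moves:
  plan:
    - [0,[0,0,0.1],0]
    - [0,[0,0,0.05],0]
    - [0,[0,0,0],0]

```text
time_s: 25.42
tcp_pos: [0.4841, 0.0887, 0.013]
eef_rot: [180.0, -0.0, 84.6]
contact_force: [0.3, -0.6, 0.0]
gripper_width: 0.0877
```

Run:
```python
from h import *
s=st()
```

```text
t 25.43 tcp [0.4841 0.0887 0.013 ] file [-0.0298  0.0682] yaw [ 1.7999e+02 -1.0000e-02  8.4610e+01] F [ 0.3 -0.6  0. ] w 0.0877
```

Down another 4.5 mm, grip, and lift.

Request:
apply_moves:
  plan:
    - [0,[0,0,0.09],0]
    - [0,[0,0,0],0]
    - [60,[0,0,0],0]
    - [120,[0,0,0],0]
    - [140,[0,0,0],0]
    - [140,[0,0,0],0]
    - [140,[0,0,0],0]
    - [140,[0,0,-0.05],0]
    - [140,[0,0,-0.1],0]
    - [140,[0,0,-0.3],0]
    - [140,[0,0,-0.6],0]
    - [140,[0,0,-0.6],0]
  squeeze: 28

```text
time_s: 26.92
tcp_pos: [0.4838, 0.0884, 0.0917]
eef_rot: [-180.0, 0.0, 84.6]
contact_force: [-0.3, 0.7, -1.7]
gripper_width: 0.0557
```

Request:
apply_moves:
  plan:
    - [140,[0,0,-0.3],0]
    - [140,[0,0,0],0]

```text
time_s: 27.18
tcp_pos: [0.4845, 0.0889, 0.1066]
eef_rot: [179.9, -0.1, 84.6]
contact_force: [-0.3, -0.5, -1.8]
gripper_width: 0.0555
```

Run:
```python
from h import *
st()
c=cap("side"); cv2.imwrite("pics/n_side.png",cv2.resize(c["frame"][130:300,230:430],None,fx=3,fy=3))
```

```text
t 27.18 tcp [0.4845 0.0889 0.1066] file [-0.0295  0.0685] yaw [ 1.7991e+02 -8.0000e-02  8.4600e+01] F [-0.3 -0.5 -1.8] w 0.0555
```

View pics/n_side.png

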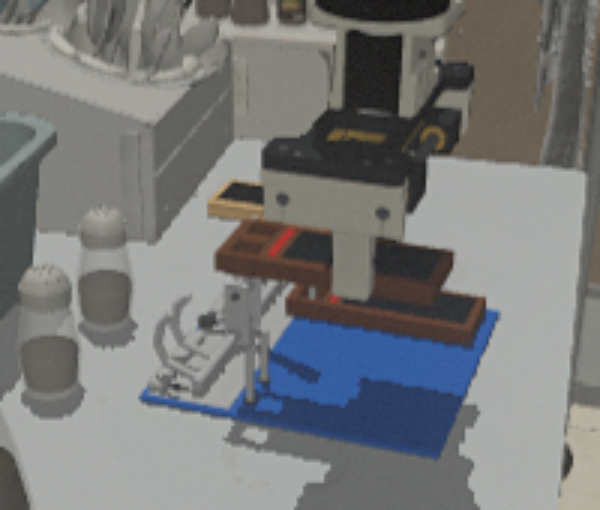

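Request:
apply_moves:
  plan:
    - [140,[0.5,-0.1,0],0]
    - [140,[0.8,-0.17,0],0]
    - [140,[0.9,-0.19,0],0]
    - [140,[0.9,-0.19,0],0]
    - [140,[0.9,-0.19,0],0]
    - [140,[0.9,-0.19,0],0]
    - [140,[0.8,-0.17,0],0]
    - [140,[0.6,-0.12,0],0]
    - [140,[0.25,-0.05,0],0]
    - [140,[0,0,0],0]
    - [140,[0,0,0],0]

```text
time_s: 28.6
tcp_pos: [0.4465, 0.4199, 0.1051]
eef_rot: [-180.0, 0.1, 84.6]
contact_force: [0.2, 0.3, -2.3]
gripper_width: 0.0555
```

Run:
```python
from h import *
st(); cap("wrist","o_wrist")
```

```text
t 28.6 tcp [0.4465 0.4199 0.1051] file [-0.0982  0.3944] yaw [-1.7996e+02  8.0000e-02  8.4570e+01] F [ 0.2  0.3 -2.3] w 0.0555
```

View pics/o_wrist.png

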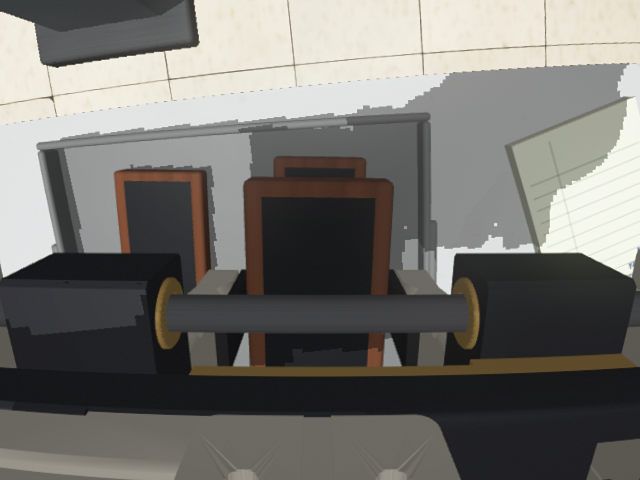

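Request:
apply_moves:
  plan:
    - [140,[0.02,0,0.4],0]
    - [140,[0,0,0.5],0]
    - [140,[0,0,0.35],0]
    - [140,[0,0,0.2],0]
    - [140,[0,0,0.1],0]
    - [140,[0,0,0.04],0]
    - [140,[0,0,0],0]
    - [140,[0,0,0],0]

```text
time_s: 29.65
tcp_pos: [0.4469, 0.4224, 0.0268]
eef_rot: [180.0, -0.0, 84.6]
contact_force: [0.0, 0.7, -2.8]
gripper_width: 0.0555
```

Request:
apply_moves:
  plan:
    - [140,[0,0,0.05],0]
    - [140,[0,0,0],0]
    - [70,[0,0,0],0]
    - [60,[0,0,0],0]
    - [60,[0,0,0],0]
    - [60,[0,0,-0.2],0]
    - [60,[0,0,-0.6],0]
    - [60,[0,0,-0.8],0]
    - [60,[0,0,-0.8],0]
    - [0,[0,0,-0.1],0]
    - [0,[0,0,0],0]
    - [0,[0,0,0],0]

```text
time_s: 31.15
tcp_pos: [0.4463, 0.4215, 0.1478]
eef_rot: [-179.9, 0.1, 84.6]
contact_force: [0.1, -0.1, 0.3]
gripper_width: 0.0867
```

Run:
```python
from h import *
s=st()
cap("wrist","p_wrist"); c=cap("top"); cv2.imwrite("pics/p_top.png",cv2.resize(c["frame"][180:340,260:460],None,fx=4,fy=4,interpolation=cv2.INTER_NEAREST)[:600])
```

```text
t 31.15 tcp [0.4463 0.4215 0.1478] file [-0.0985  0.396 ] yaw [-1.7995e+02  8.0000e-02  8.4600e+01] F [ 0.1 -0.1  0.3] w 0.0867
```

View pics/p_wrist.png

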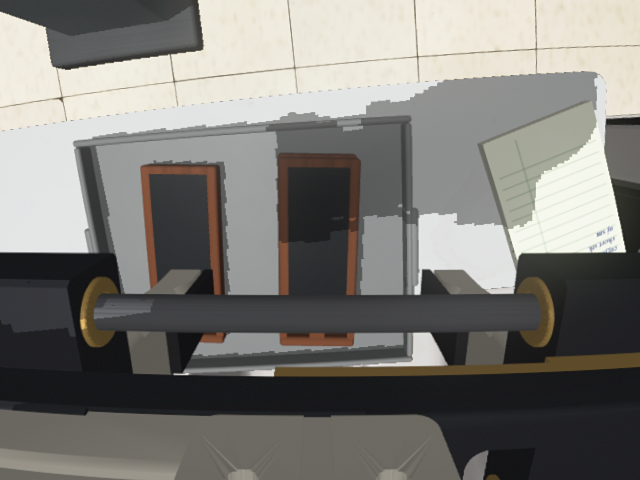

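View pics/p_top.png

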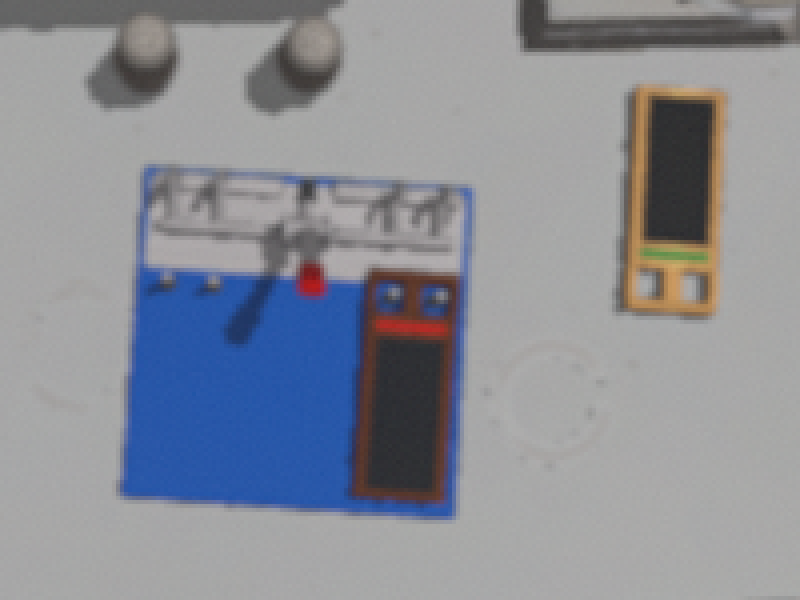

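Request:
apply_moves:
  plan:
    - [0,[-0.6,0.1,0],0]
    - [0,[-0.9,0.13,0],0]
    - [0,[-0.9,0.13,0],0]
    - [0,[-0.9,0.13,0],0]
    - [0,[-0.9,0.13,0],0]
    - [0,[-0.9,0.13,0],0]
    - [0,[-0.9,0.13,0],0]
    - [0,[-0.9,0.13,0],0]
    - [0,[-0.9,0.13,0],0]
    - [0,[-0.9,0.13,0],0]
    - [0,[-0.58,0.1,0],0]
    - [0,[0,0,0],0]

```text
time_s: 32.75
tcp_pos: [0.4709, -0.048, 0.1481]
eef_rot: [-179.9, 0.0, 84.4]
contact_force: [0.4, -0.6, 1.0]
gripper_width: 0.0875
```

Request:
apply_moves:
  plan:
    - [0,[0,0,0.5],0]
    - [0,[0,0,0.8],0]
    - [0,[0,0,0.7],0]
    - [0,[0,0,0.4],0]
    - [0,[0,0,0.2],0]
    - [0,[0,0,0.1],0]
    - [0,[0,0,0],0]
    - [0,[0,0,0],0]

```text
time_s: 33.75
tcp_pos: [0.4719, -0.0461, 0.0145]
eef_rot: [179.9, -0.0, 84.6]
contact_force: [-0.9, -0.9, 0.7]
gripper_width: 0.0878
```

Run:
```python
from h import *
s=st()
```

```text
t 33.75 tcp [ 0.4719 -0.0461  0.0145] file [-0.0295 -0.0672] yaw [ 1.7993e+02 -3.0000e-02  8.4610e+01] F [-0.9 -0.9  0.7] w 0.0878
```

Request:
apply_moves:
  plan:
    - [0,[-0.02,0,0.11],0]
    - [0,[0,0,0],0]
    - [60,[0,0,0],0]
    - [120,[0,0,0],0]
    - [140,[0,0,0],0]
    - [140,[0,0,0],0]
    - [140,[0,0,0],0]
    - [140,[0,0,-0.05],0]
    - [140,[0,0,-0.1],0]
    - [140,[0,0,-0.3],0]
    - [140,[0,0,-0.6],0]
    - [140,[0,0,-0.6],0]
  squeeze: 28

```text
time_s: 35.25
tcp_pos: [0.4709, -0.0474, 0.0918]
eef_rot: [-180.0, 0.0, 84.6]
contact_force: [-0.0, -0.5, -0.9]
gripper_width: 0.0555
```

Request:
apply_moves:
  plan:
    - [140,[0,0,-0.3],0]
    - [140,[0,0,0],0]
    - [140,[0,0,0],0]

```text
time_s: 35.62
tcp_pos: [0.4707, -0.0473, 0.1053]
eef_rot: [-180.0, 0.0, 84.6]
contact_force: [-0.3, 0.4, -2.2]
gripper_width: 0.0557
```

Run:
```python
from h import *
st()
c=cap("side"); cv2.imwrite("pics/q_side.png",cv2.resize(c["frame"][130:300,230:430],None,fx=3,fy=3))
```

```text
t 35.62 tcp [ 0.4707 -0.0473  0.1053] file [-0.0305 -0.0685] yaw [-179.96    0.     84.59] F [-0.3  0.4 -2.2] w 0.0557
```

View pics/q_side.png

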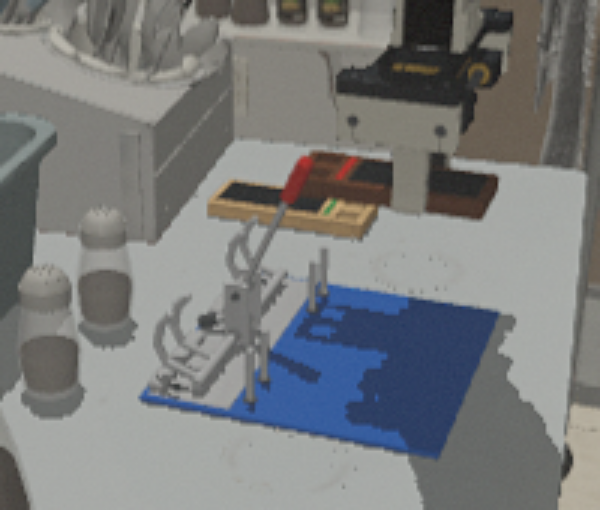

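Request:
apply_moves:
  plan:
    - [140,[0,-0.5,0],0]
    - [140,[0,-0.5,0],0]
    - [140,[0,-0.2,0],0]
    - [140,[0.6,0,0],0]
    - [140,[0.9,0,0],0]
    - [140,[0.9,0,0],0]
    - [140,[0.9,0,0],0]
    - [140,[0.9,0,0],0]
    - [140,[0.9,0,0],0]
    - [140,[0.9,0,0],0]
    - [140,[0.7,0,0],0]
    - [140,[0.55,0,0],0]

```text
time_s: 37.17
tcp_pos: [0.4458, 0.321, 0.105]
eef_rot: [-180.0, 0.1, 84.7]
contact_force: [0.6, -0.1, -1.7]
gripper_width: 0.0559
```

Request:
apply_moves:
  plan:
    - [140,[0,0,0],0]
    - [140,[0,0,0],0]

```text
time_s: 37.42
tcp_pos: [0.4454, 0.3188, 0.105]
eef_rot: [-180.0, 0.1, 84.6]
contact_force: [0.9, 0.5, -1.3]
gripper_width: 0.0556
```

Run:
```python
from h import *
st(); c=cap("wrist","r_wrist")
```

```text
t 37.42 tcp [0.4454 0.3188 0.105 ] file [-0.0899  0.2937] yaw [-1.7995e+02  8.0000e-02  8.4610e+01] F [ 0.9  0.5 -1.3] w 0.0556
```

View pics/r_wrist.png

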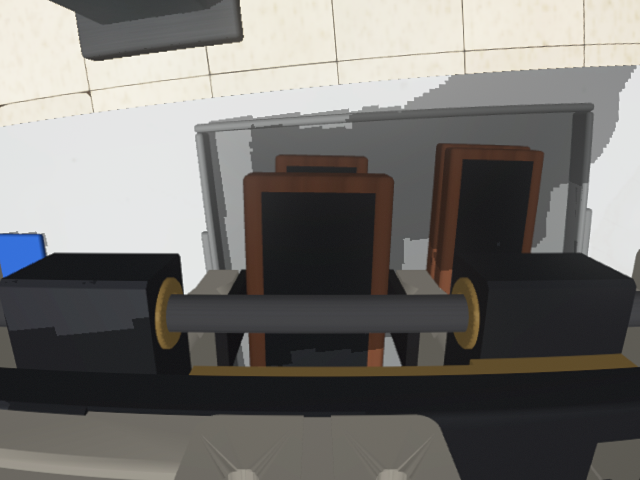

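Request:
apply_moves:
  plan:
    - [140,[0.02,0,0.4],0]
    - [140,[0,0,0.5],0]
    - [140,[0,0,0.35],0]
    - [140,[0,0,0.2],0]
    - [140,[0,0,0.1],0]
    - [140,[0,0,0.04],0]
    - [140,[0,0,0.05],0]
    - [140,[0,0,0],0]
    - [140,[0,0,0],0]

```text
time_s: 38.6
tcp_pos: [0.4458, 0.3204, 0.024]
eef_rot: [180.0, -0.0, 84.6]
contact_force: [-0.5, 0.1, -1.5]
gripper_width: 0.0558
```

Request:
apply_moves:
  plan:
    - [70,[0,0,0],0]
    - [60,[0,0,0],0]
    - [60,[0,0,0],0]
    - [60,[0,0,-0.2],0]
    - [60,[0,0,-0.6],0]
    - [60,[0,0,-0.8],0]
    - [60,[0,0,-0.8],0]
    - [0,[0,0,-0.8],0]
    - [0,[0,0,0],0]
    - [0,[0,0,0],0]

```text
time_s: 39.85
tcp_pos: [0.4454, 0.32, 0.184]
eef_rot: [-180.0, -0.0, 84.6]
contact_force: [-0.4, -0.0, 0.4]
gripper_width: 0.0863
```

Run:
```python
from h import *
s=st()
cap("wrist","s_wrist"); cap("side","s_side")
c=cap("top","s_top")
m,b=blob(c,(8,60,120),(30,255,255),(380,180,480,300)); 
for k in b[:2]:
    rr=cv2.minAreaRect(k); q=cv2.boxPoints(rr); P=plane(c,q,.014);print("new",rr,P.round(4).tolist(),P.mean(0))
m,b=blob(c,(35,60,80),(75,255,255),(380,180,480,300),5)
for k in b[:2]: print("green",plane(c,[cv2.minAreaRect(k)[0]],.014))
print("posts",proj(c,[fw(.045,.082,.044),fw(.045,.054,.044),fw(.045,-.054,.044),fw(.045,-.082,.044)]))
cv2.imwrite("pics/s_top_z.png",cv2.resize(c["frame"][180:340,260:460],None,fx=4,fy=4,interpolation=cv2.INTER_NEAREST)[:600])
```

```text
t 39.85 tcp [0.4454 0.32   0.184 ] file [-0.09    0.2949] yaw [-1.7999e+02 -3.0000e-02  8.4600e+01] F [-0.4 -0.   0.4] w 0.0863
new ((428.35009765625, 229.597900390625), (23.31310272216797, 56.700801849365234), 2.385944128036499) [[0.5334, -0.1819, 0.014], [0.6737, -0.1951, 0.014], [0.6696, -0.2528, 0.014], [0.5294, -0.2388, 0.014]] [ 0.60150089 -0.21716052  0.014     ]
green [[ 0.56690225 -0.21549952  0.014     ]]
posts [[301.40626003 248.79942301]
 [313.13475061 249.55252372]
 [358.40948459 252.45840063]
 [370.15398264 253.21187046]]
```

View pics/s_side.png

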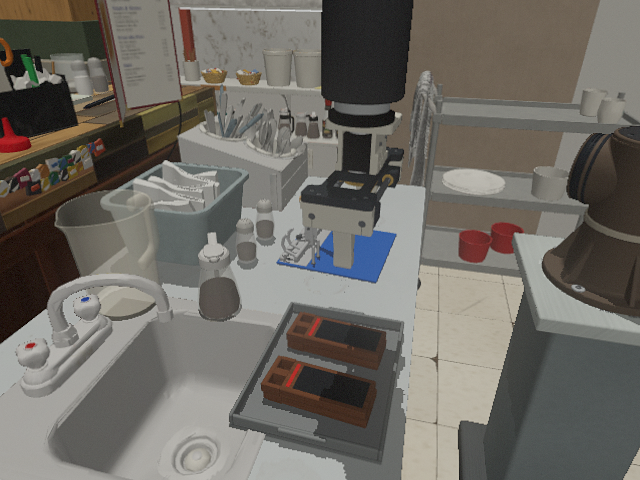

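View pics/s_top_z.png

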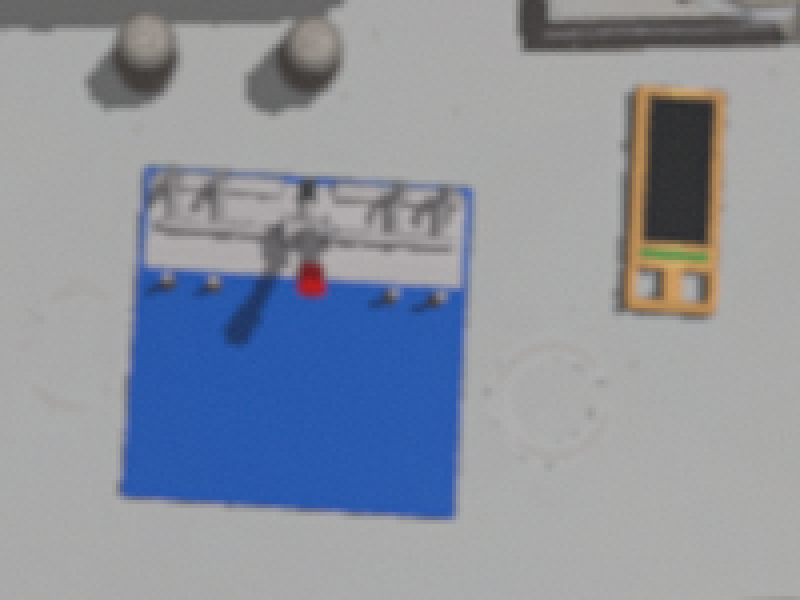

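All four old slates now lie flat in the tray, stacked in two pairs at (335,340) and (320,390) in the side view. The new slate is still at (0.6015, -0.217) with its windows toward the robot, so it needs a half turn. I'll go round the lever to it.

Request:
apply_moves:
  plan:
    - [0,[-0.5,0.1,0],0]
    - [0,[-0.9,0.1,0],0]
    - [0,[-0.9,0,0],0]
    - [0,[-0.9,0,0],0]
    - [0,[-0.9,0,0],0]
    - [0,[-0.9,0,0],0]
    - [0,[-0.9,0,0],0]
    - [0,[-0.9,0,0],0]
    - [0,[-0.9,0,0],0]
    - [0,[-0.9,0,0],0]
    - [0,[-0.9,0,0],0]
    - [0,[-0.9,0,0],0]

```text
time_s: 41.5
tcp_pos: [0.4055, -0.2003, 0.1835]
eef_rot: [-180.0, 0.0, 84.6]
contact_force: [1.2, 0.7, 0.3]
gripper_width: 0.0878
```

Request:
apply_moves:
  plan:
    - [0,[0,0.5,0],0]
    - [0,[0,0.5,0],0]
    - [0,[0,0.5,0],0]
    - [0,[0,0.5,0],0]
    - [0,[0,0.5,0],0]
    - [0,[0,0,0],0]
    - [0,[0,0,0],0]

```text
time_s: 42.38
tcp_pos: [0.53, -0.2104, 0.1831]
eef_rot: [-179.9, -0.0, 84.6]
contact_force: [0.4, -0.2, 0.2]
gripper_width: 0.0875
```

Run:
```python
from h import *
s=st(); print(s["joints"].round(1))
cap("wrist","t_wrist")
```

```text
t 42.38 tcp [ 0.53   -0.2104  0.1831] file [ 0.0437 -0.2253] yaw [-1.799e+02 -1.000e-02  8.458e+01] F [ 0.4 -0.2  0.2] w 0.0875
[ -2.   12.7 -16.3  -0.  -61.1 -93.4]
```

View pics/t_wrist.png

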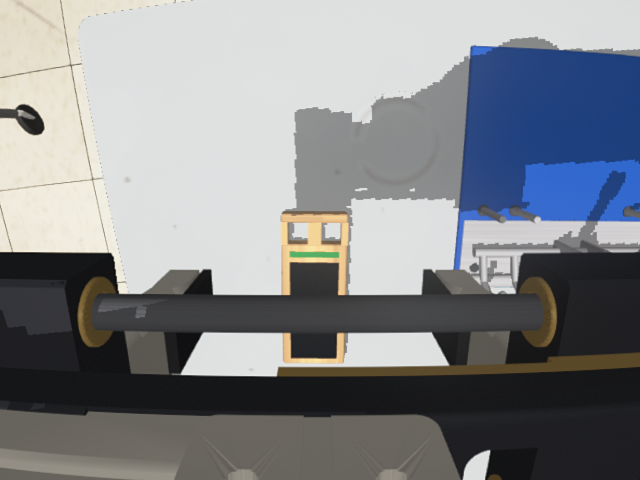

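Run:
```python
from h import *
c=cap("wrist")
h=cv2.cvtColor(c["frame"],cv2.COLOR_BGR2HSV); print(h[225,285],h[355,345],h[270,318])
P=plane(c,[(281.5,212),(349.5,211.5),(346,362),(283.5,362)],.014); print(P.round(4),P.mean(0),tofile(P.mean(0)))
```

```text
[ 20  94 246] [ 90   2 227] [15  9 58]
[[ 0.5277 -0.2393  0.014 ]
 [ 0.5326 -0.1835  0.014 ]
 [ 0.6723 -0.197   0.014 ]
 [ 0.6669 -0.254   0.014 ]] [ 0.59985491 -0.21845022  0.014     ] [ 0.11399908 -0.22680905]
```

Request:
apply_moves:
  plan:
    - [0,[0,0.5,0],0]
    - [0,[0,0.5,0],0]
    - [0,[-0.01,0.42,0],0]
    - [0,[0,0,0.5],0]
    - [0,[0,0,0.9],0]
    - [0,[0,0,0.9],0]
    - [0,[0,0,0.7],0]
    - [0,[0,0,0.3],0]
    - [0,[0,0,0],0]
    - [0,[0,0,0],0]

```text
time_s: 43.72
tcp_pos: [0.603, -0.2175, 0.0205]
eef_rot: [179.9, 0.0, 84.6]
contact_force: [-1.1, -0.3, 0.1]
gripper_width: 0.0874
```

Run:
```python
from h import *
s=st()
c=cap("side"); cv2.imwrite("pics/u_side.png",cv2.resize(c["frame"][80:280,230:430],None,fx=3,fy=3))
```

```text
t 43.73 tcp [ 0.603  -0.2175  0.0205] file [ 0.117  -0.2255] yaw [1.7986e+02 1.0000e-02 8.4630e+01] F [-1.1 -0.3  0.1] w 0.0874
```

View pics/u_side.png

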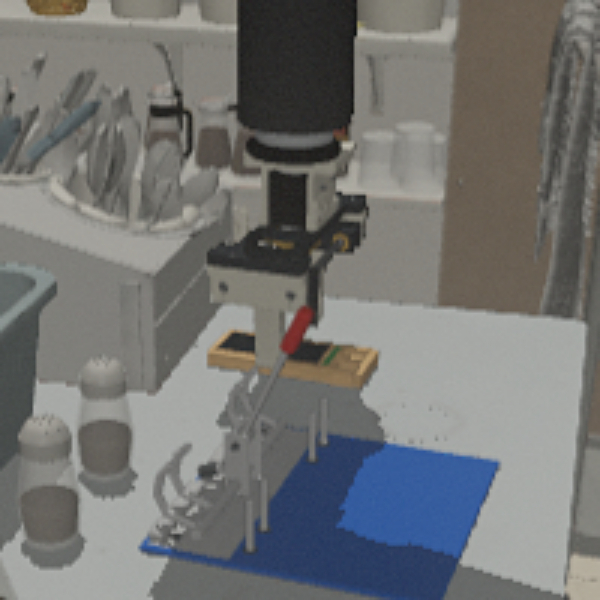

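Request:
apply_moves:
  plan:
    - [0,[0,-0.03,0.2],0]
    - [0,[0,0,0.1],0]
    - [0,[0,0,0],0]
    - [60,[0,0,0],0]
    - [120,[0,0,0],0]
    - [140,[0,0,0],0]
    - [140,[0,0,0],0]
    - [140,[0,0,0],0]
    - [140,[0,0,-0.05],0]
    - [140,[0,0,-0.2],0]
    - [140,[0,0,-0.5],0]
    - [140,[0,0,-0.8],0]
  squeeze: 28

```text
time_s: 45.28
tcp_pos: [0.5994, -0.217, 0.0814]
eef_rot: [-179.8, -0.0, 84.6]
contact_force: [1.0, -0.1, -0.4]
gripper_width: 0.0559
```

Request:
apply_moves:
  plan:
    - [140,[0,-0.4,-0.5],0]
    - [140,[0,-0.6,0],0]
    - [140,[0,-0.7,0],0]
    - [140,[0,-0.4,0],0]
    - [140,[0,0,0],0]
    - [140,[0,0,0],0]

```text
time_s: 46.02
tcp_pos: [0.4967, -0.2074, 0.1071]
eef_rot: [179.9, 0.0, 84.6]
contact_force: [0.1, -0.3, -0.7]
gripper_width: 0.0557
```

Run:
```python
from h import *
s=st()
c=cap("side"); cv2.imwrite("pics/v_side.png",cv2.resize(c["frame"][80:280,230:430],None,fx=3,fy=3))
```

```text
t 46.02 tcp [ 0.4967 -0.2074  0.1071] file [ 0.0103 -0.2254] yaw [1.7992e+02 1.0000e-02 8.4620e+01] F [ 0.1 -0.3 -0.7] w 0.0557
```

View pics/v_side.png

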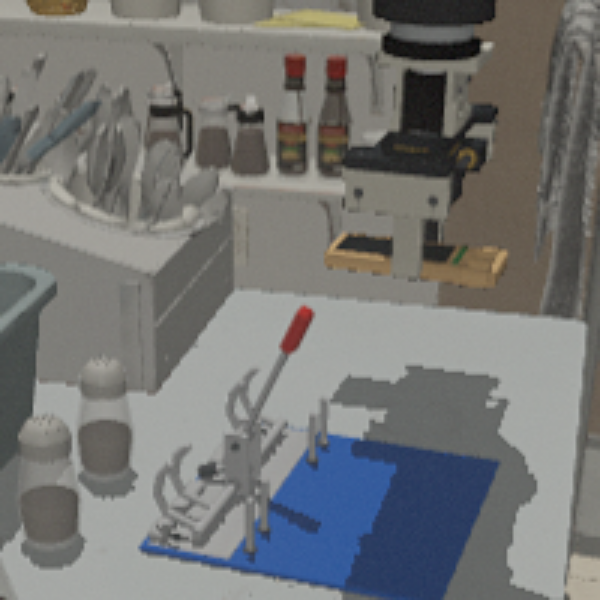

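Held level. Now the half turn, in the clear.

Request:
apply_moves:
  plan:
    - [140,[0,0,0],-1]
    - [140,[0,0,0],-1]
    - [140,[0,0,0],-1]
    - [140,[0,0,0],-1]
    - [140,[0,0,0],-1]
    - [140,[0,0,0],-1]
    - [140,[0,0,0],-1]
    - [140,[0,0,0],-1]
    - [140,[0,0,0],-1]
    - [140,[0,0,0],-1]
    - [140,[0,0,0],-1]
    - [140,[0,0,0],-1]

```text
time_s: 47.58
tcp_pos: [0.4966, -0.2073, 0.1061]
eef_rot: [-180.0, -0.0, 156.8]
contact_force: [-0.1, 0.0, -2.2]
gripper_width: 0.0556
```

Request:
apply_moves:
  plan:
    - [140,[0,0,0],-1]
    - [140,[0,0,0],-1]
    - [140,[0,0,0],-1]
    - [140,[0,0,0],-1]
    - [140,[0,0,0],-1]
    - [140,[0,0,0],-1]
    - [140,[0,0,0],-1]
    - [140,[0,0,0],-1]
    - [140,[0,0,0],-1]
    - [140,[0,0,0],-1]
    - [140,[0,0,0],-1]
    - [140,[0,0,0],-1]

```text
time_s: 49.08
tcp_pos: [0.4966, -0.2073, 0.1061]
eef_rot: [180.0, -0.0, -131.2]
contact_force: [0.1, -0.1, -1.5]
gripper_width: 0.0556
```

Request:
apply_moves:
  plan:
    - [140,[0,0,0],-1]
    - [140,[0,0,0],-1]
    - [140,[0,0,0],-1]
    - [140,[0,0,0],-1]
    - [140,[0,0,0],-1]
    - [140,[0,0,0],-1]
    - [140,[0,0,0],0]
    - [140,[0,0,0],0]

```text
time_s: 50.08
tcp_pos: [0.4962, -0.2073, 0.1062]
eef_rot: [180.0, -0.0, -95.5]
contact_force: [-0.2, 1.5, -1.1]
gripper_width: 0.0557
```

Run:
```python
from h import *
s=st(); print(s["joints"].round(1))
c=cap("side"); cv2.imwrite("pics/w_side.png",cv2.resize(c["frame"][80:280,230:430],None,fx=3,fy=3))
```

```text
t 50.08 tcp [ 0.4962 -0.2073  0.1062] file [ 0.0097 -0.2254] yaw [179.99  -0.   -95.52] F [-0.2  1.5 -1.1] w 0.0557
[ -1.8  14.2 -25.8   0.  -50.   86.3]
```

View pics/w_side.png

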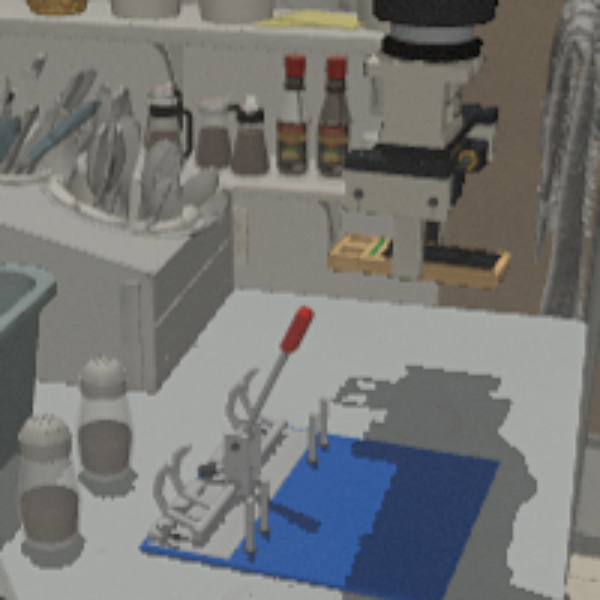

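The windows now point away from the robot. I'll set it on the counter here to regrip 23 mm closer to the near end, so the gripper body stays clear of the raised lever.

Request:
apply_moves:
  plan:
    - [140,[0,0,0.4],0]
    - [140,[0,0,0.6],0]
    - [140,[0,0,0.5],0]
    - [140,[0,0,0.3],0]
    - [140,[0,0,0.12],0]
    - [140,[0,0,0.05],0]
    - [140,[0,0,0.02],0]
    - [140,[0,0,0],0]
    - [140,[0,0,0],0]

```text
time_s: 51.25
tcp_pos: [0.4961, -0.2073, 0.0072]
eef_rot: [-180.0, 0.0, -95.4]
contact_force: [-0.4, 0.1, -0.6]
gripper_width: 0.0556
```

Run:
```python
from h import *
s=st()
```

```text
t 51.25 tcp [ 0.4961 -0.2073  0.0072] file [ 0.0097 -0.2254] yaw [-179.95    0.    -95.39] F [-0.4  0.1 -0.6] w 0.0556
```

Request:
apply_moves:
  plan:
    - [140,[0,0,0.02],0]
    - [140,[0,0,0],0]
    - [60,[0,0,0],0]
    - [0,[0,0,0],0]
    - [0,[0,0,0],0]
    - [0,[0,0,-0.4],0]
    - [0,[0,0,-0.8],0]
    - [0,[0,0,-0.9],0]
    - [0,[0,0,-0.9],0]
    - [0,[0,0.46,0],0]
    - [0,[0,0,0],0]
    - [0,[0,0,0],0]

```text
time_s: 52.75
tcp_pos: [0.4731, -0.2052, 0.1558]
eef_rot: [-180.0, -0.0, -95.4]
contact_force: [0.9, 0.0, -0.7]
gripper_width: 0.0874
```

Run:
```python
from h import *
s=st(); cap("wrist","x_wrist"); c=cap("top"); cv2.imwrite("pics/x_top.png",cv2.resize(c["frame"][180:340,300:500],None,fx=4,fy=4,interpolation=cv2.INTER_NEAREST)[:600])
```

```text
t 52.75 tcp [ 0.4731 -0.2052  0.1558] file [-0.0134 -0.2254] yaw [-179.99   -0.    -95.39] F [ 0.9  0.  -0.7] w 0.0874
```

View pics/x_wrist.png

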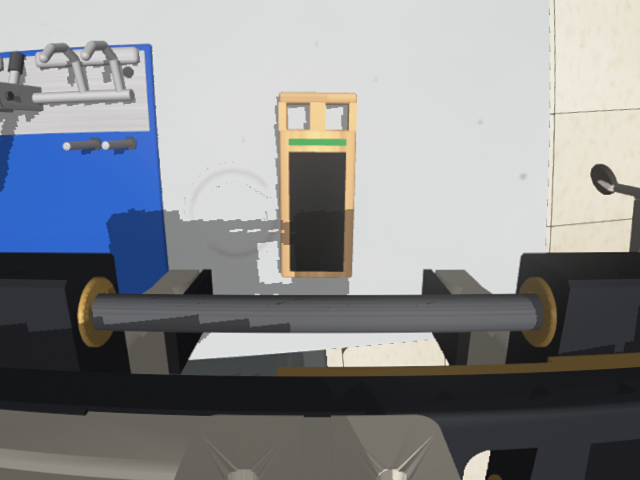

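View pics/x_top.png

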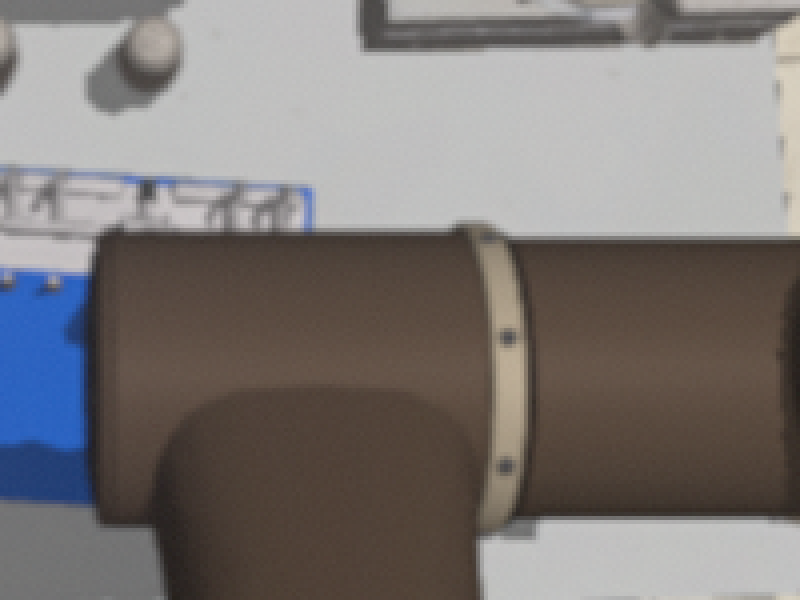

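Run:
```python
from h import *
c=cap("wrist")
P=plane(c,[(278,94),(356.5,94),(352,277),(281,277)],.014); print(P.round(4),P.mean(0),tofile(P.mean(0)))
for a,b in((0,3),(1,2)): d=P[a]-P[b]; print(np.linalg.norm(d),np.degrees(np.arctan2(d[1],d[0])))
print("windows",[tofile(p).round(4) for p in plane(c,[(298,117),(337,117)],.014)])
print("posts",[tofile(p).round(4) for p in plane(c,[(68,146.5),(108,145.5)],.044)],[tofile(p).round(4) for p in plane(c,[(95,145),(132,143.5)],.005)])
```

```text
[[ 0.5656 -0.1862  0.014 ]
 [ 0.5603 -0.2416  0.014 ]
 [ 0.4235 -0.2281  0.014 ]
 [ 0.4288 -0.1726  0.014 ]] [ 0.49455053 -0.20709639  0.014     ] [ 0.00809481 -0.22532321]
0.13747107083481733 -5.681429478045131
0.1374784854243702 -5.622044265658387
windows [array([ 0.0609, -0.2119]), array([ 0.0608, -0.2398])]
posts [array([ 0.0435, -0.0569]), array([ 0.0434, -0.0856])] [array([ 0.0427, -0.0549]), array([ 0.0432, -0.0847])]
```

The wrist view shows the slate at (317,185) with windows at (298,117) and (337,117), and the right post tops at (68,146) and (108,146). The shift from windows to posts is about -16.5 mm in file x and +157 mm in file y. Regripping now.

Request:
apply_moves:
  plan:
    - [0,[0,0,0.5],0]
    - [0,[0,0,0.8],0]
    - [0,[0,0,0.7],0]
    - [0,[0,0,0.5],0]
    - [0,[0,0,0.3],0]
    - [0,[0,0,0.15],0]
    - [0,[0,0,0.03],0]
    - [0,[0,0,0],0]
    - [0,[0,0,0],0]

```text
time_s: 54.02
tcp_pos: [0.4735, -0.2052, 0.0076]
eef_rot: [-179.9, 0.0, -95.4]
contact_force: [-0.4, -0.6, 0.1]
gripper_width: 0.0876
```

Run:
```python
from h import *
s=st()
```

```text
t 54.02 tcp [ 0.4735 -0.2052  0.0076] file [-0.013  -0.2254] yaw [-179.92    0.    -95.39] F [-0.4 -0.6  0.1] w 0.0876
```

Request:
apply_moves:
  plan:
    - [0,[0,0,0.05],0]
    - [0,[0,0,0],0]
    - [60,[0,0,0],0]
    - [120,[0,0,0],0]
    - [140,[0,0,0],0]
    - [140,[0,0,0],0]
    - [140,[0,0,0],0]
    - [140,[0,0,-0.05],0]
    - [140,[0,0,-0.2],0]
    - [140,[0,0,-0.5],0]
    - [140,[0,0,-0.8],0]
    - [140,[0,0,-0.5],0]
  squeeze: 28

```text
time_s: 55.52
tcp_pos: [0.4736, -0.2052, 0.1093]
eef_rot: [-179.9, -0.0, -95.4]
contact_force: [1.0, -0.5, -1.3]
gripper_width: 0.0557
```

Request:
apply_moves:
  plan:
    - [140,[-0.4,0.1,0],0]
    - [140,[-0.6,0.1,0],0]
    - [140,[-0.7,0.1,0],0]
    - [140,[-0.7,0.03,0],0]
    - [140,[-0.5,0,0],0]
    - [140,[-0.24,0,0],0]
    - [140,[0,0,0],0]
    - [140,[0,0,0],0]

```text
time_s: 56.52
tcp_pos: [0.4711, -0.0478, 0.1069]
eef_rot: [180.0, -0.0, -95.4]
contact_force: [0.1, 0.6, -1.9]
gripper_width: 0.0558
```

Run:
```python
from h import *
s=st(); c=cap("wrist","y_wrist"); cc=c; c=cap("side"); cv2.imwrite("pics/y_side.png",cv2.resize(c["frame"][130:300,230:430],None,fx=3,fy=3))
print(proj(cc,[fw(.045,-.054,.044),fw(.045,-.082,.044)]))
```

```text
t 56.52 tcp [ 0.4711 -0.0478  0.1069] file [-0.0301 -0.0689] yaw [179.99  -0.   -95.41] F [ 0.1  0.6 -1.9] w 0.0558
[[288.63223856 111.00809791]
 [341.76238031 110.91172346]]
```

View pics/y_wrist.png

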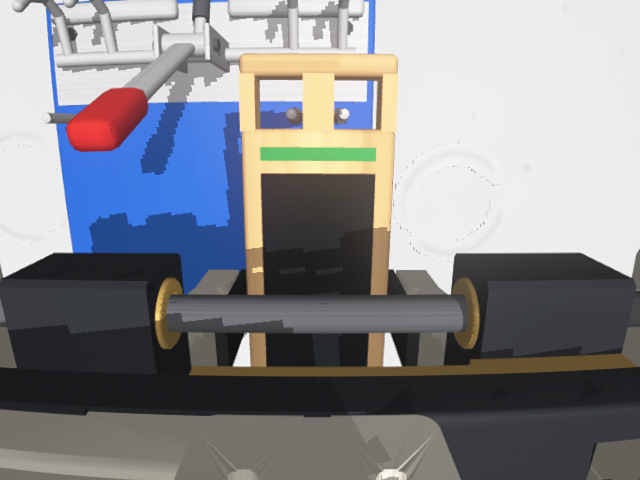

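View pics/y_side.png

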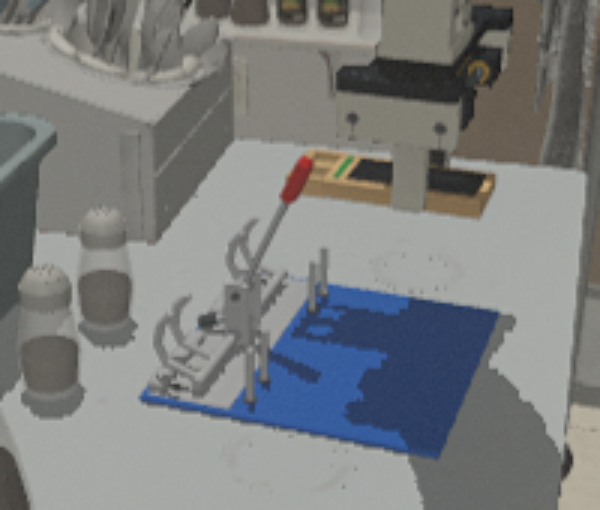

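The posts show through both windows at (293,114) and (343,114), well centred. Lowering in two stages.

Request:
apply_moves:
  plan:
    - [140,[0,0,0.3],0]
    - [140,[0,0,0.4],0]
    - [140,[0,0,0.25],0]
    - [140,[0,0,0.05],0]
    - [140,[0,0,0],0]
    - [140,[0,0,0],0]

```text
time_s: 57.38
tcp_pos: [0.4717, -0.0472, 0.0574]
eef_rot: [-179.9, 0.0, -95.4]
contact_force: [-0.3, 0.5, -1.1]
gripper_width: 0.0555
```

Run:
```python
from h import *
s=st(); c=cap("wrist","z_wrist")
```

```text
t 57.38 tcp [ 0.4717 -0.0472  0.0574] file [-0.0295 -0.0682] yaw [-1.7994e+02  2.0000e-02 -9.5390e+01] F [-0.3  0.5 -1.1] w 0.0555
```

View pics/z_wrist.png

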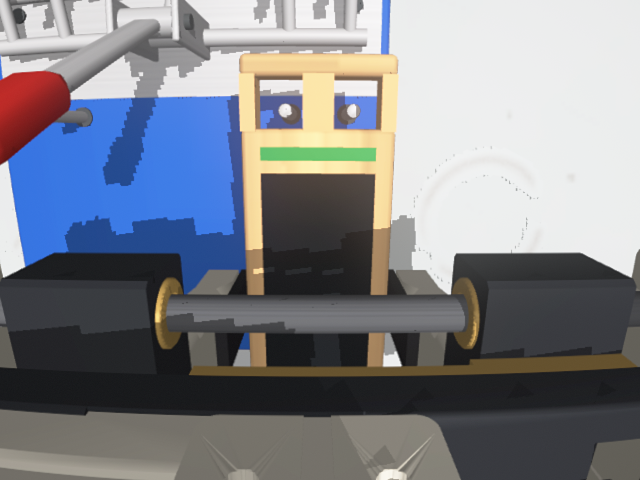

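Request:
apply_moves:
  plan:
    - [140,[0,0,0.15],0]
    - [140,[0,0,0.2],0]
    - [140,[0,0,0.2],0]
    - [140,[0,0,0.15],0]
    - [140,[0,0,0.1],0]
    - [140,[0,0,0.05],0]
    - [140,[0,0,0.03],0]
    - [140,[0,0,0],0]
    - [140,[0,0,0],0]

```text
time_s: 58.55
tcp_pos: [0.4715, -0.0472, 0.013]
eef_rot: [-180.0, 0.0, -95.4]
contact_force: [-0.1, 0.9, -0.6]
gripper_width: 0.0553
```

Run:
```python
from h import *
s=st(); c=cap("wrist","za_wrist"); c=cap("side"); cv2.imwrite("pics/za_side.png",cv2.resize(c["frame"][130:300,230:430],None,fx=3,fy=3))
```

```text
t 58.55 tcp [ 0.4715 -0.0472  0.013 ] file [-0.0298 -0.0683] yaw [-1.7997e+02  1.0000e-02 -9.5390e+01] F [-0.1  0.9 -0.6] w 0.0553
```

View pics/za_wrist.png

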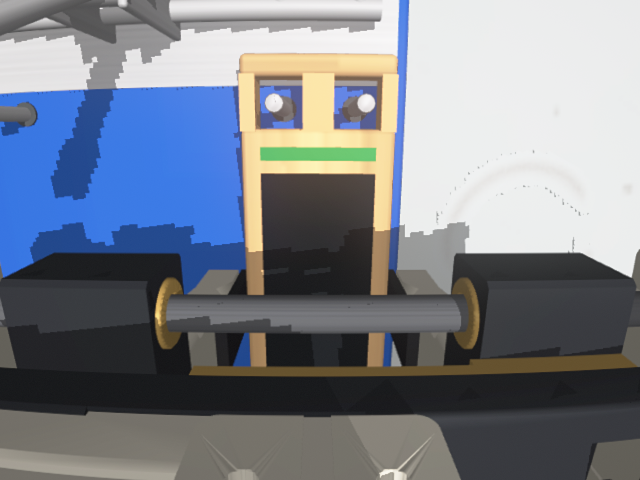

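View pics/za_side.png

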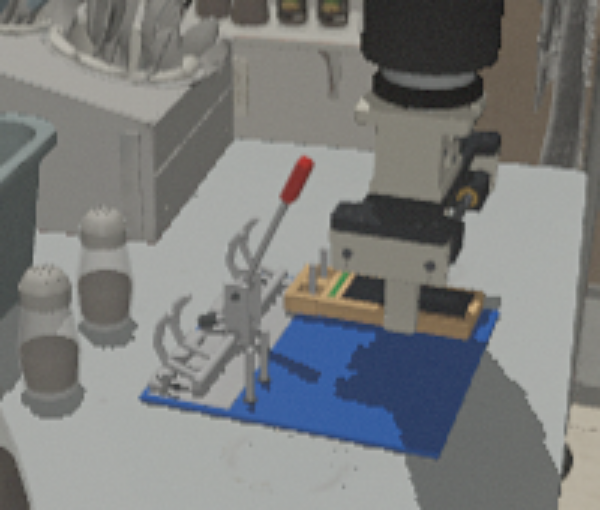

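The posts stand inside both windows. I'll lower the last 2 mm, release, and rise.

Request:
apply_moves:
  plan:
    - [140,[0,0,0.04],0]
    - [140,[0,0,0],0]
    - [70,[0,0,0],0]
    - [40,[0,0,0],0]
    - [20,[0,0,0],0]
    - [20,[0,0,-0.2],0]
    - [20,[0,0,-0.6],0]
    - [0,[0,0,-0.8],0]
    - [0,[0,0,-0.8],0]
    - [0,[0,0,-0.8],0]
    - [0,[0,0,-0.8],0]
    - [0,[0,0,-0.2],0]

```text
time_s: 60.15
tcp_pos: [0.4724, -0.0471, 0.2244]
eef_rot: [-179.7, 0.1, -95.4]
contact_force: [-1.1, -0.3, -0.2]
gripper_width: 0.0878
```

Run:
```python
from h import *
s=st(); c=cap("wrist","zb_wrist"); c=cap("side"); cv2.imwrite("pics/zb_side.png",cv2.resize(c["frame"][130:300,230:430],None,fx=3,fy=3))
```

```text
t 60.15 tcp [ 0.4724 -0.0471  0.2244] file [-0.0288 -0.0681] yaw [-1.797e+02  9.000e-02 -9.537e+01] F [-1.1 -0.3 -0.2] w 0.0878
```

View pics/zb_wrist.png

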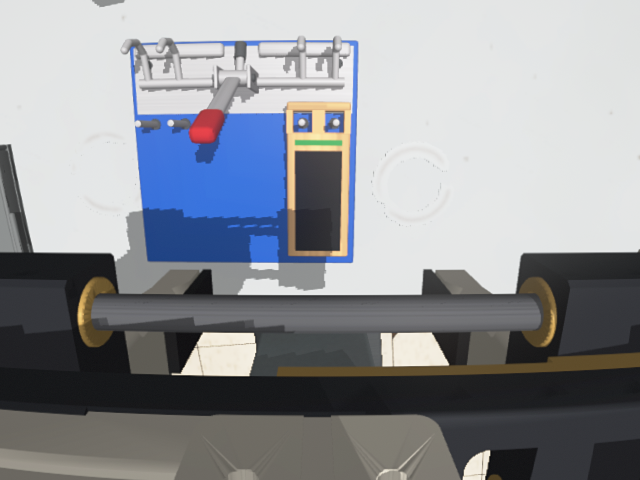

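View pics/zb_side.png

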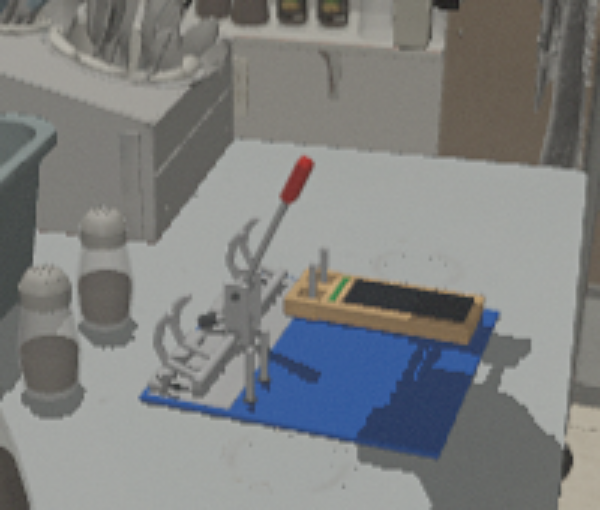

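The new slate lies flat on the right posts. Now I'll move over the raised handle with the jaws part closed.

Request:
apply_moves:
  plan:
    - [140,[-0.5,-0.5,0],0]
    - [140,[-0.5,-0.5,0],0]
    - [140,[-0.34,-0.4,0],0]
    - [140,[0,0,0],0]
    - [140,[0,0,0],0]
  squeeze: 20

```text
time_s: 60.88
tcp_pos: [0.5463, 0.0125, 0.2196]
eef_rot: [179.9, -0.0, -95.4]
contact_force: [-0.3, 0.7, -0.2]
gripper_width: 0.0438
```

Run:
```python
from h import *
s=st(); c=cap("wrist","zc_wrist")
print(proj(c,[fw(.080-.112*np.cos(1.15),0,.044+.112*np.sin(1.15)),fw(.041,0,.131)]))
```

```text
t 60.88 tcp [0.5463 0.0125 0.2196] file [ 0.0391 -0.0018] yaw [ 1.7987e+02 -5.0000e-02 -9.5400e+01] F [-0.3  0.7 -0.2] w 0.0438
[[313.91604018 250.38794779]
 [314.02927462 233.0014976 ]]
```

View pics/zc_wrist.png

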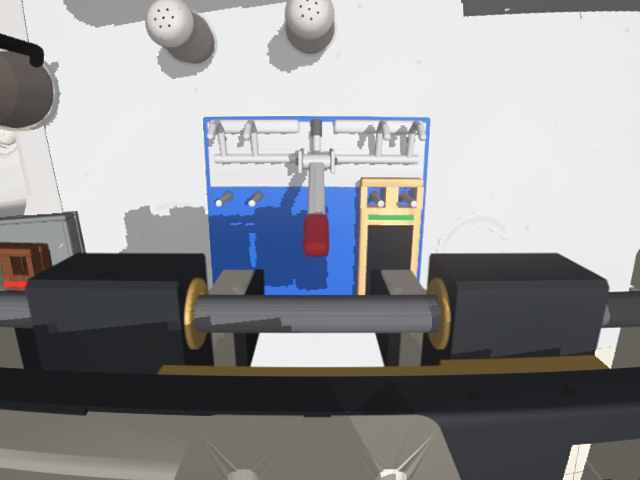

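Request:
apply_moves:
  plan:
    - [140,[0,-0.03,0.4],0]
    - [140,[0,0,0.6],0]
    - [140,[0,0,0.5],0]
    - [140,[0,0,0.3],0]
    - [140,[0,0,0.1],0]
    - [140,[0,0,0],0]
    - [255,[0,0,0],0]
    - [255,[0,0,0],0]
    - [255,[0,0,0],0]
    - [255,[0,0,0],0]
  squeeze: 20

```text
time_s: 62.18
tcp_pos: [0.549, 0.0129, 0.1262]
eef_rot: [-180.0, 0.0, -95.4]
contact_force: [-0.1, 1.5, 2.4]
gripper_width: 0.016
```

Run:
```python
from h import *
s=st()
```

```text
t 62.17 tcp [0.549  0.0129 0.1262] file [ 0.0418 -0.0012] yaw [-1.7996e+02  2.0000e-02 -9.5390e+01] F [-0.1  1.5  2.4] w 0.016
```

Request:
apply_moves:
  plan:
    - [255,[0,0.08,0.04],0]
    - [255,[0,0.165,0.09],0]
    - [255,[0,0.155,0.11],0]
    - [255,[0,0.14,0.125],0]
    - [255,[0,0.13,0.14],0]
    - [255,[0,0.115,0.15],0]
    - [255,[0,0.1,0.16],0]
    - [255,[0,0.08,0.17],0]
    - [255,[0,0.065,0.18],0]
    - [255,[0,0.05,0.18],0]
    - [255,[0,0.03,0.19],0]
    - [255,[0,0.01,0.19],0]

```text
time_s: 63.68
tcp_pos: [0.4919, 0.0183, 0.0388]
eef_rot: [179.9, 0.0, -95.4]
contact_force: [-3.3, 5.6, -1.1]
gripper_width: 0.0161
```

Request:
apply_moves:
  plan:
    - [255,[0,0,0.02],0]
    - [255,[0,0,0],0]

```text
time_s: 63.92
tcp_pos: [0.4919, 0.0183, 0.0378]
eef_rot: [179.9, 0.0, -95.4]
contact_force: [-3.5, 5.5, -1.8]
gripper_width: 0.0159
```

Run:
```python
from h import *
s=st()
c=cap("side"); cv2.imwrite("pics/zd_side.png",cv2.resize(c["frame"][130:300,230:430],None,fx=3,fy=3))
```

```text
t 63.92 tcp [0.4919 0.0183 0.0378] file [-0.0156 -0.0011] yaw [ 1.7989e+02  1.0000e-02 -9.5430e+01] F [-3.5  5.5 -1.8] w 0.0159
```

View pics/zd_side.png

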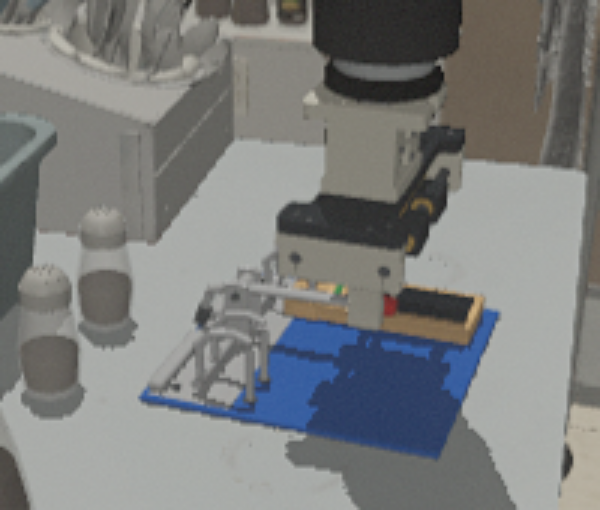

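The rings are shut. I'll release, rise, and check.

Request:
apply_moves:
  plan:
    - [140,[0,0,0],0]
    - [140,[0,0,0],0]
    - [140,[0,0,0],0]
    - [140,[0,0,-0.3],0]
    - [140,[0,0,-0.3],0]
    - [255,[0,0,0],0]
    - [255,[0,0,0],0]
    - [255,[0,0,0],0]
    - [255,[0,0,0],0]

```text
time_s: 65.1
tcp_pos: [0.4927, 0.0179, 0.0681]
eef_rot: [180.0, -0.0, -95.4]
contact_force: [0.0, -0.1, 0.5]
gripper_width: 0.0047
```

Run:
```python
from h import *
s=st()
```

```text
t 65.1 tcp [0.4927 0.0179 0.0681] file [-0.0147 -0.0015] yaw [ 1.7995e+02 -2.0000e-02 -9.5400e+01] F [ 0.  -0.1  0.5] w 0.0047
```

I'll press the handle gently with the closed fingertips to confirm it is fully down.

Request:
apply_moves:
  plan:
    - [255,[0,0,0.2],0]
    - [255,[0,0,0.12],0]
    - [255,[0,0,0.04],0]
    - [255,[0,0,0.03],0]
    - [255,[0,0,0],0]

```text
time_s: 65.72
tcp_pos: [0.4925, 0.0178, 0.0496]
eef_rot: [180.0, -0.0, -95.4]
contact_force: [-4.4, 0.2, 8.9]
gripper_width: 0.0005
```

There is firm contact at 49.6 mm with 9 N, against a nominal handle top of 49.5 mm, so the lever is fully down. I'll retreat for final checks.

Request:
apply_moves:
  plan:
    - [255,[0,0,-0.3],0]
    - [255,[0,0,-0.8],0]
    - [255,[0,0,-0.9],0]
    - [255,[0,0,-0.9],0]
    - [255,[0,0,-0.9],0]
    - [255,[0.8,0,0],0]
    - [255,[0.9,0,0],0]
    - [255,[0.9,0,0],0]
    - [255,[0.9,0,0],0]
    - [255,[0.9,0,0],0]
    - [255,[0.9,0,0],0]
    - [255,[0.9,0,0],0]

```text
time_s: 67.22
tcp_pos: [0.4636, -0.2921, 0.2391]
eef_rot: [-180.0, -0.0, -95.4]
contact_force: [0.3, 0.5, -0.5]
gripper_width: 0.0004
```

Request:
apply_moves:
  plan:
    - [255,[0.5,0,0],0]
    - [255,[0,0,0],0]
    - [255,[0,0,0],0]

```text
time_s: 67.6
tcp_pos: [0.4614, -0.3152, 0.2389]
eef_rot: [180.0, 0.0, -95.4]
contact_force: [0.0, -0.0, -0.5]
gripper_width: 0.0006
```

Run:
```python
from h import *
s=st(); cap("side","zz_side"); c=cap("top","zz_top"); cv2.imwrite("pics/zz_topz.png",cv2.resize(c["frame"][170:345,120:460],None,fx=2.35,fy=2.35,interpolation=cv2.INTER_CUBIC))
c=cap("side"); cv2.imwrite("pics/zz_sidez.png",cv2.resize(c["frame"][130:300,230:430],None,fx=3,fy=3))
```

```text
t 67.6 tcp [ 0.4614 -0.3152  0.2389] file [-0.0149 -0.3361] yaw [ 1.7998e+02  1.0000e-02 -9.5410e+01] F [ 0.  -0.  -0.5] w 0.0006
```

View pics/zz_side.png

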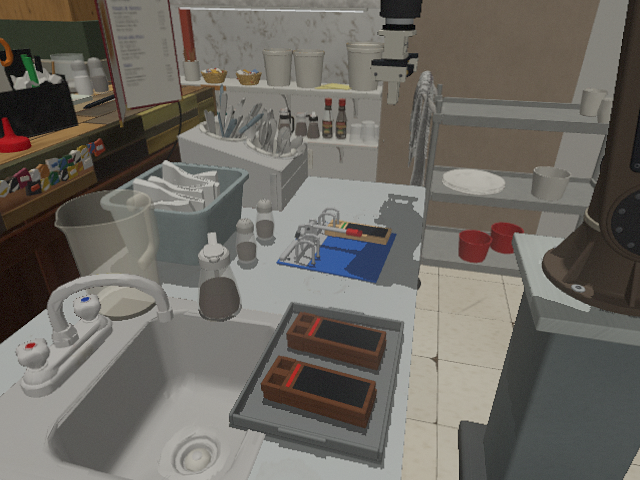

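View pics/zz_topz.png

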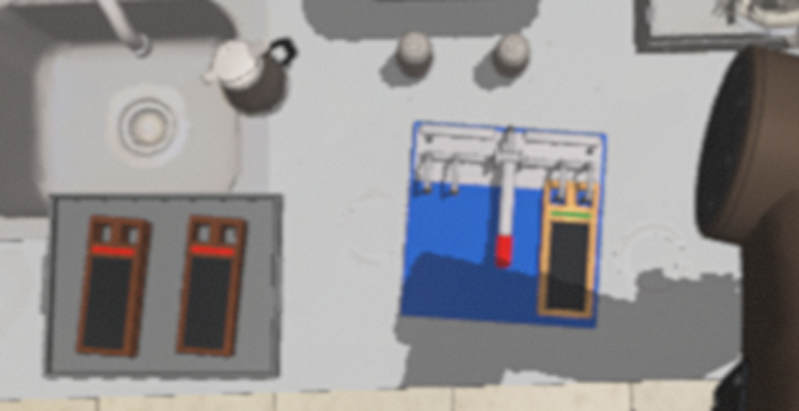

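View pics/zz_sidez.png

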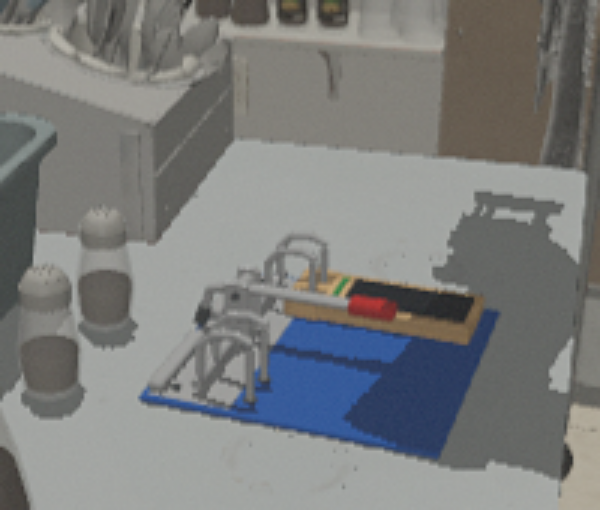

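The side and top views show two stacked pairs of old slates in the tray, the new slate flat on the right posts, the rings shut and the lever level. The shakers and jug have not moved. Handing in.

```bash
python3 -c "
from plant import close_job
print(close_job())"
```

```text
the job is handed in; nothing more can be done
None
```

The slate change is finished and handed in at about 68 s on the robot clock, inside the 210 s limit.

- **Lever up:** I gripped the handle and lifted it along its arc until the rings stood wide open.
- **Old slates:** There were four, two on each place. All are now in the grey tray, flat, as two stacks of two.
- **New slate:** Only one was on the counter. I turned it half round, because its windows faced the robot. I set it down once to regrip it clear of the raised lever, then hung it flat on the right posts. The left posts are empty.
- **Lever down:** I brought the handle back down and pressed it with closed fingertips. Contact came at 49.6 mm with about 9 N, against a nominal handle top of 49.5 mm, so it was fully down.

The last side and top views show the rings closed over the posts, the new slate flat with the posts through its windows, and both stacks inside the tray. The shakers and jug look to be where they started, and the arm was clear of everything. I compared them by eye and did not measure.

No check failed. The camera readings of the tray's centre differed by about 5 mm and those of the posts by about 2 mm, both within the room available.

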